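# Check a gear against the master and sort it by tooth count

### The job

Three gears stand on edge in the slotted rack: take out the one with twelve teeth, set it on the bare test post of the mesh tester so that it goes fully down in mesh with the master gear, feeling for the teeth and not forcing them, and turn it there smoothly through an eighth of a turn or more to see that the two run together. Then lay it flat, hub up, on the floor of the tray, in the bay that already holds a twelve-tooth gear. Leave the other gears where they are and do not knock over or push about the things lying around.

Things in the scene. Friction and masses are not known exactly. Their poses are not given: they have to be found in the camera images.
- gear_12: the gear to check: steel spur gear, 12 teeth, 70 mm over the teeth, 16 mm thick, a round hub 26 mm across standing 24 mm up from one face only, an 18 mm bore through both, about 0.42 kg. Origin on the axis at the plain face; z axis along the gear's axis towards the hub; x axis to the middle of a gap between teeth. It starts on edge (z level) in one of the rack's three places
- gear_10: like gear_12 but 10 teeth, 60 mm over the teeth; stands in another place of the rack; leave it there
- gear_14: like gear_12 but 14 teeth, 80 mm over the teeth; stands in the third place of the rack; leave it there
- rack: fixed grey slotted rack 226 x 104 mm, floor 10 mm above the bench; origin at the centre of its underside, x along its length. The gears stand in it on edge one behind the other, 68 mm apart, axes along x, hubs towards +x (12 teeth: axis 44 mm, top 79 mm above the bench), in slots of two upright plates, tops 52 mm, 24 mm either side of the middle, which let a gear lean a few degrees
- mat: fixed dark green rubber mat 130 x 220 x 4 mm for laying parts down; origin at the centre of its underside. A valve spring stands near its far left corner
- tester: fixed mesh tester: cast bed 90 x 240 mm, 16 mm high, origin at the centre of its underside, long side along y; on it the bare test post and, 70 mm from it towards +y, the master gear on its post. At the +y end a dial gauge 100 mm high, at the -y end a handwheel 42 mm high
- test_seat (a point): centre of the shoulder of the tester's bare test post, 22 mm above the bench: a gear fully down rests on it with its plain face. The post is 15 mm in diameter (1.5 mm play all round in the bore), stands 20 mm up from here and tapers to 8 mm over its last 7 mm. Axes as the tester's
- master_axis (a point): top face of the master gear, on its axis, 38 mm above the bench: 16 teeth of the size of gear_12's, 90 mm over the teeth, 16 mm thick, a 10 mm nut on top. It turns endlessly with 0.2 N m drag and starts at any angle; this point does not turn. A gear going down meets its teeth at 38 mm; tooth on tooth it stops there until turned to where teeth face gaps (some 6 in every 30 degrees)
- tray: fixed grey sorting tray 176 x 184 mm, walls 16 mm high and 4 mm thick, floor 4 mm thick; origin at the centre of its underside; one wall along x parts it into two bays side by side
- bay_left (a point): centre of the floor of the tray's +y bay, 4 mm above the bench; the bay is 168 mm along x by 86 mm along y inside. Axes as the tray's
- bay_right (a point): the same for the tray's -y bay
- tray_12: a gear just like gear_12 that already lies flat, hub up, near the far (+x) end of one of the bays, centre about 42 mm from the bay's centre; origin and axes as for gear_12
- tray_10: a gear just like gear_10 that already lies flat, hub up, near the far end of the other bay
- piston: bystander: aluminium piston 80 mm across, 60 mm high, standing beyond the mat to the left; origin at the centre of its underside
- conrod: bystander: steel connecting rod about 190 mm long, 24 mm high, lying on the robot's side of the tray
- spring: bystander: valve spring 31 mm across, 46 mm high, standing on the mat; origin at the centre of its underside
- valve: bystander: poppet valve standing on its 38 mm head, 106 mm high, beyond the mat; origin at the centre of its underside
- spanner: bystander: spanner 200 mm long, lying beyond the mat
- screwdriver: bystander: screwdriver 200 mm long, lying left of the rack
- oil_filter: bystander: white oil filter can 74 mm across, 85 mm high, standing beyond the rack; origin at the centre of its underside
- paste_jar: bystander: jar 60 mm across, 70 mm high, standing at the right; origin at the centre of its underside
Things that resemble listed ones, but are neither listed nor needed, are in the scene too. Leave any brown or orange look-alike of the gear_12 alone.

How it is judged:
By the outcome, as a careful person would: the job done as asked, in the order asked, and still so for the second after the job is handed in, with the robot touching nothing.
It also fails if it takes over 56 s, if anything falls off the work surface, if the arm or the gripper's body presses on something with over 40 N, if the wrist force passes 120 N, or if a joint passes its speed limit or range.

### The arm

A 6-joint arm with a two-finger parallel gripper is mounted at the origin on the work surface. World frame = base frame: x ahead of the robot, y to its left, z up, the work surface at z = 0. Lengths are in mm, angles in rad, forces in N, time in s.
With the tool pointing down it reaches from about 325 to 1000 mm from the base axis. Payload 5.1 kg.
Tool frame: the origin (TCP) lies midway between the tips of the shut fingers; the grasp point (between the pads) lies 19 mm behind it; z points along the fingers, y is the line along which they close (so a half turn about z gives the same grasp; the last joint's range is limited). The gripper opens to 85 mm and grips with 20 to 120 N. Pads are 22 mm wide; open, the fingers measure 114 mm over their backs; the gripper's body (76 mm by 85 mm) begins 54 mm behind the grasp point. The pads swing forward as they close: fully open they stand 13 mm farther back than shut.
Start: joints at [1.042, 0.124, 1.65, -0, 1.367, -0.083], TCP at [280.285, 586.451, 231.322] pointing down, gripper open.
Joint ranges: [-2.61, 2.61], [-1.02, 2.33], [0.03, 2.71], [-1.35, 4.49], [0.32, 2.68], [-2.91, 2.91]. Speed limits (rad/s): [2.57, 2.57, 3.14, 3.14, 3.14, 3.14].

### API

Orientations are given as a rotation vector (axis times angle).
In Python, from plant import r gives the robot as it stands.
- The arm moves only by the tool step_arm, never from a script. Its arguments are lists of equal length, an entry for each row: "hand": the closure, from 0 (fully open) to 1 (shut); "travel": the shift along the tool's x, y, z in mm, a list of three; "twist": the turn, a rotation vector about the tool's x, y, z in rad, a list of three. In form: {"hand": [hand, ...], "travel": [[tx, ty, tz], ...], "twist": [[ax, ay, az], ...]}. A call has 1 to 12 rows; each row is the pose to reach, as a shift and turn from the pose commanded when the call began, along the tool's axes at that moment; what a row does not reach only later rows make up. A row lasts 1/12 s, in which the tool goes at most 41.7 mm and 7.16 degrees, less where a joint would pass 70% of its speed; a pose out of reach is approached as far as the arm can. A call with a gripper value outside its range is refused whole. The fingers move at their own pace and stop on an object; "newtons" is the grip in N (left out, the last holds). Time passes only in rows, so rows that repeat a pose let the fingers close. It gives the time, the measured TCP pose, the force, the opening and the grip force at its end, in the units of the state.
- r.read_state(): the state, without advancing time (a new reading comes with each control period).
- r.grab_frame(name): name is "side" or "top"; returns a dict with "image" (400x640x3 uint8, red, green, blue), "camera_matrix" (3x3 intrinsics, pixels), "pose" (4x4, takes a point from camera to world coordinates). Camera axes: x right, y down, z forward; pixel columns grow to the right and rows downward; lengths in mm; the calibration is good to about 2 mm. A picture is of the moment at which its call begins. There is no depth.
- r.close_job(): hands the job in; it is judged then, once.
Trained networks look in a picture, given as the dict that the camera call returned (one of the last four; its "shot" number tells which), for a name from the list of things; names that differ only in an ending like _2 or _b are one class to them, and where a whole thing is asked for, a point or a joint stands for the part that bears it (a point fixed in the world has none). Each returns a list of dicts, best first, with "conf" (0 to 1); they miss things now and then, are a little off and sometimes report something else, mostly with a low value. They report only what shows in the picture. A call takes as long as a camera call. They do not tell look-alikes from the thing itself.
- r.look_for(picture, name): "position" ([column, row] in pixels, amid what is visible of it).
- r.silhouettes(picture, name): "region" (400x640 bool, what is visible of it) and "position" ([column, row] in pixels, amid what is visible of it).
The state is a dict: "time": time; "qpos": joint angles; "joint_velocities": joint speeds; "joint_efforts": joint torques, N m; "tool_pos": TCP position; "orientation": TCP orientation; "force": force on the tool from outside, world axes, zero at the start; "ft_torque": the same for the moment, N m; "finger_gap": finger opening in mm; "grasp_force": force on a finger pad.
Only numpy, scipy, OpenCV 4.12 (cv2) and the standard library are available. Lean on these libraries where they do the work, as an engineer would, in place of code of your own. Each camera call takes 0.05 s, during which the arm holds its last target. There are 200 camera calls.

## Working session

There is one attempt and no reset: what is moved stays moved. The work goes in short steps, Python scripts to look and compute and a tool call to move; the robot and the scene stay as the last step left them, time stands still between calls to the robot, and variables do not carry over. Pictures are saved under pics/ and viewed, at most 10 in all, crops included, and the job is handed in when it is done.

Besides the shell and the picture viewer there is one more tool, called as name(argument=value, ...), one argument or row to a line, values as JSON. step_arm: Moves the arm, as the interface text tells. Its arguments: {"type":"object","properties":{"hand":{"type":"array","items":{"type":"number"}},"travel":{"type":"array","items":{"type":"array","items":{"type":"number"}}},"twist":{"type":"array","items":{"type":"array","items":{"type":"number"}}},"newtons":{"type":"number"}},"required":["hand","travel","twist"]}

```bash
mkdir -p pics; ls; cat > h.py <<'E'
import numpy as np, cv2
from plant import r
from scipy.spatial.transform import Rotation as R
def ray(p,px,z):
    K=np.array(p["camera_matrix"]);T=np.array(p["pose"])
    d=T[:3,:3]@np.linalg.solve(K,[px[0],px[1],1.]);o=T[:3,3]
    return o+d*(z-o[2])/d[2]
def proj(p,X):
    K=np.array(p["camera_matrix"]);T=np.array(p["pose"])
    c=T[:3,:3].T@(np.array(X,float)-T[:3,3]);q=K@c
    return q[:2]/q[2]
def save(p,n,box=None,s=1):
    im=p["image"][:,:,::-1]
    if box: im=im[box[1]:box[3],box[0]:box[2]]
    cv2.imwrite("pics/"+n,cv2.resize(im,None,fx=s,fy=s,interpolation=cv2.INTER_CUBIC))
E
python3 - <<'E'
from h import *
np.set_printoptions(precision=1,suppress=True)
print(r.read_state())
for n in("top","side"):
    p=r.grab_frame(n);save(p,n+"0.png",s=1.25);print(n,np.array(p["pose"]),p["camera_matrix"])
    for k in["gear_12","gear_10","gear_14","rack","tester","test_seat","master_axis","tray","bay_left","bay_right","tray_12","tray_10","conrod","paste_jar","oil_filter","spring"]:
        try: print(k,[(np.round(d["position"]).tolist(),round(d["conf"],2)) for d in r.look_for(p,k)][:5])
        except Exception as e: print(k,e)
E
```

```text
pics
{'time': 0.0, 'qpos': array([ 1. ,  0.1,  1.7, -0. ,  1.4, -0.1]), 'joint_velocities': array([-0., -0., -0., -0.,  0.,  0.]), 'joint_efforts': array([ -0. , -42.4, -36.5,  -0. ,   0. ,  -0. ]), 'tool_pos': array([280. , 585.9, 230. ]), 'orientation': array([-0.7, -3.1,  0. ]), 'force': array([-0.4,  0.2,  0.2]), 'ft_torque': array([-0., -0.,  0.]), 'grasp_force': 0.0, 'finger_gap': 85.19531469296649}
top [[  -0.    -1.     0.2  294. ]
 [  -1.     0.     0.   -33. ]
 [  -0.    -0.2   -1.  1444.8]
 [   0.     0.     0.     1. ]] [[503.1   0.  313.6]
 [  0.  503.1 195.4]
 [  0.    0.    1. ]]
gear_12 [([193.0, 188.0], 0.72), ([193.0, 213.0], 0.68), ([206.0, 284.0], 0.63), ([157.0, 284.0], 0.56), ([188.0, 238.0], 0.48)]
gear_10 [([193.0, 188.0], 0.72), ([193.0, 213.0], 0.68), ([206.0, 284.0], 0.63), ([157.0, 284.0], 0.56), ([188.0, 238.0], 0.48)]
gear_14 [([193.0, 188.0], 0.72), ([193.0, 213.0], 0.68), ([206.0, 284.0], 0.63), ([157.0, 284.0], 0.56), ([188.0, 238.0], 0.48)]
rack [([200.0, 219.0], 0.63), ([168.0, 136.0], 0.62)]
tester [([294.0, 229.0], 0.75), ([280.0, 140.0], 0.73), (
[... 1260 characters left out ...]
), ([265.0, 143.0], 0.56), ([287.0, 143.0], 0.42), ([366.0, 262.0], 0.42)]
rack [([263.0, 153.0], 0.93)]
tester [([279.0, 203.0], 0.69)]
test_seat [([277.0, 206.0], 0.83), ([384.0, 191.0], 0.54)]
master_axis [([279.0, 201.0], 0.61)]
tray [([362.0, 289.0], 0.86), ([369.0, 263.0], 0.81)]
bay_left [([362.0, 291.0], 0.71)]
bay_right [([361.0, 290.0], 0.63)]
tray_12 [([362.0, 289.0], 0.86), ([369.0, 263.0], 0.81)]
tray_10 [([362.0, 289.0], 0.86), ([369.0, 263.0], 0.81)]
conrod [([293.0, 312.0], 0.83), ([283.0, 141.0], 0.75)]
paste_jar [([368.0, 347.0], 0.95), ([367.0, 261.0], 0.51)]
oil_filter [([314.0, 125.0], 0.92), ([290.0, 311.0], 0.41), ([353.0, 167.0], 0.16)]
spring [([339.0, 176.0], 0.65)]
```

View pics/top0.png

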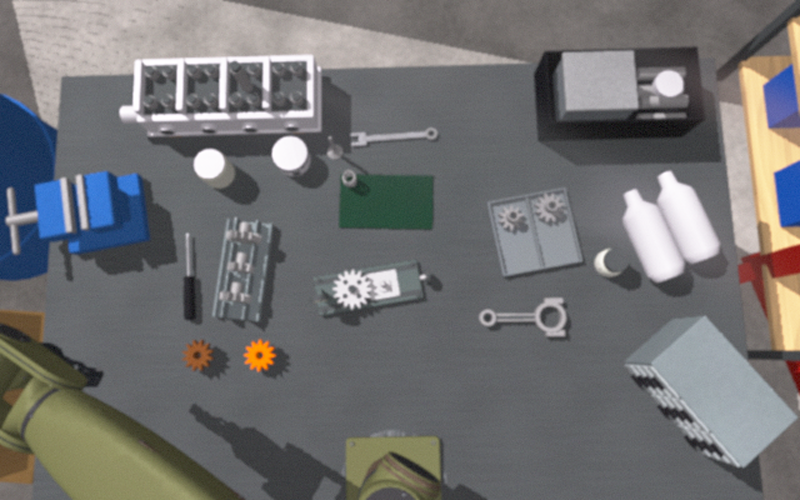

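View pics/side0.png

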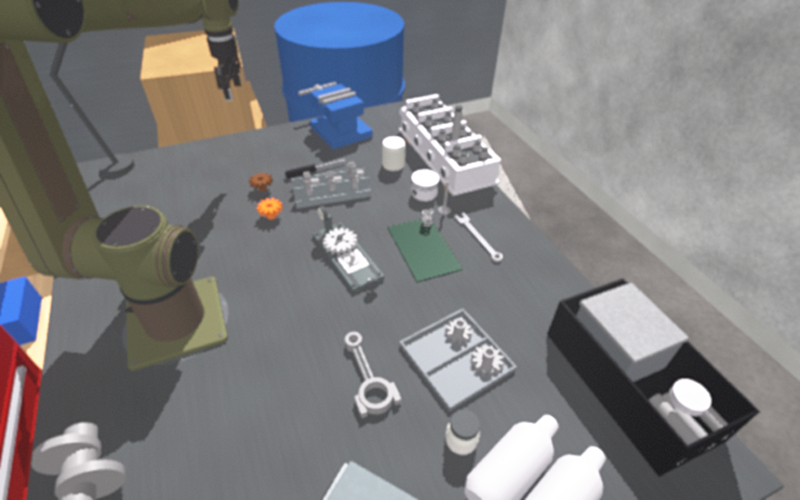

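The top view shows the rack at raw px (194,214), holding three gears at about (194,186), (194,210) and (190,236). The tester is at (295,230), with the master at (281,231) and the bare post at about (309,229). The tray is at (428,185), with a small gear at (410,173) and a large one at (440,166). The candidates for gear_12 are the three rack gears. The two tray gears and the brown (158,284) and orange (207,284) look-alikes are ruled out.

```bash
python3 - <<'E'
from h import *
def avg(n,k=4):
    a=[r.grab_frame(n) for _ in range(k)];p=dict(a[0]);p["image"]=np.mean([x["image"] for x in a],0).astype(np.uint8);return p
t=avg("top");s=avg("side")
import pickle;pickle.dump((t,s),open("f0.pkl","wb"))
def crop(p,b,w,h):
    return cv2.resize(p["image"][b[1]:b[3],b[0]:b[2],::-1],(w,h),interpolation=cv2.INTER_CUBIC)
a=np.hstack([crop(t,(165,168,225,263),379,600),np.vstack([crop(s,(225,120,305,170),421,263),crop(t,(245,200,350,260),421,240),np.zeros((97,421,3),np.uint8)])])
cv2.imwrite("pics/c1.png",a)
b=np.hstack([crop(t,(383,143,473,225),400,364),crop(s,(310,240,420,340),400,364)])
cv2.imwrite("pics/c2.png",b)
E
```

```text
(no output)
```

View pics/c1.png

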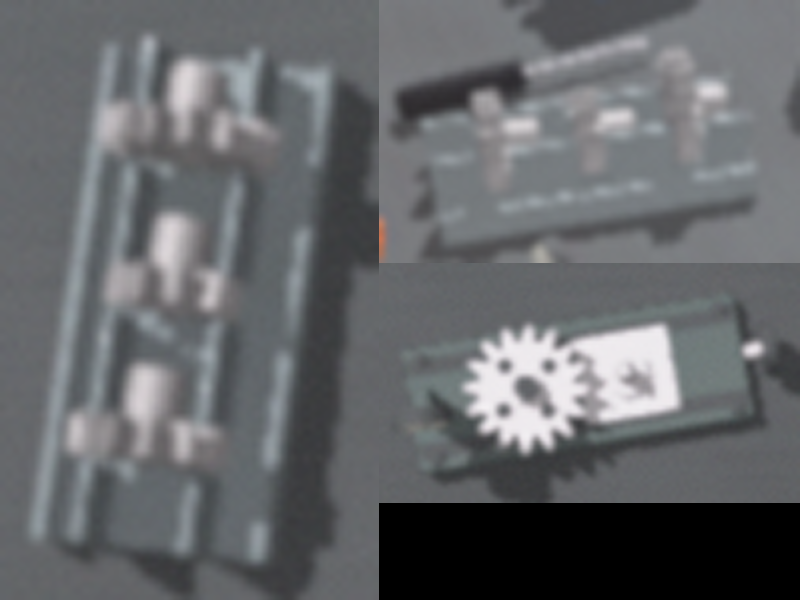

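View pics/c2.png

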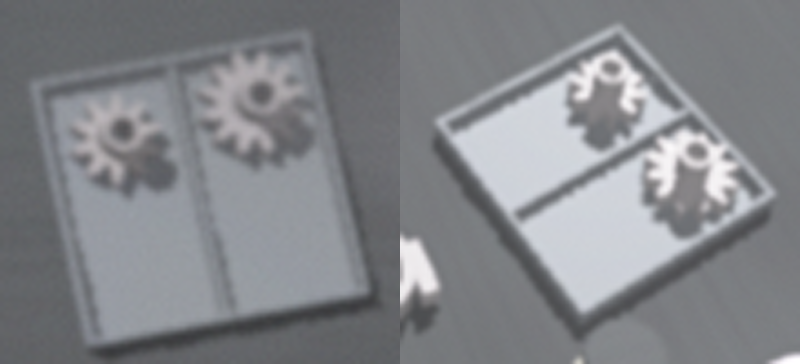

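The near rack gear, at raw px (189,236), spans about 25 px, or 70 mm, so it is gear_12. The far one is about 28.5 px (14 teeth) and the middle one about 21 px (10 teeth). In the tray, the larger gear sits in the -y bay at raw px (440,166), so bay_right is the target bay. Next I fit the fixture poses by their known edges in both cameras.

```bash
cat > fit.py <<'E'
from h import *
from scipy.optimize import differential_evolution
def grad(p):
    g=cv2.GaussianBlur(p["image"].astype(np.float32),(0,0),1.0)
    m=np.sqrt(sum(cv2.Sobel(g[:,:,c],cv2.CV_32F,1,0)**2+cv2.Sobel(g[:,:,c],cv2.CV_32F,0,1)**2 for c in range(3)))
    return np.minimum(m,np.percentile(m,97))
def seg(a,b,n=40): return np.linspace(a,b,n)
def rect(L,W,z,cx=0,cy=0):
    c=[(-L/2,-W/2,z),(L/2,-W/2,z),(L/2,W/2,z),(-L/2,W/2,z)];c=[np.array(q)+[cx,cy,0] for q in c]
    return np.vstack([seg(c[i],c[(i+1)%4]) for i in range(4)])
def circ(rad,z,cx=0,cy=0,n=80):
    t=np.linspace(0,2*np.pi,n);return np.c_[cx+rad*np.cos(t),cy+rad*np.sin(t),0*t+z]
def projm(p,X):
    K=np.array(p["camera_matrix"]);T=np.array(p["pose"]);q=(X-T[:3,3])@T[:3,:3]@K.T;return q[:,:2]/q[:,2:]
def score(v,pts,fr,gs):
    c,s=np.cos(v[2]),np.sin(v[2]);X=pts@np.array([[c,s,0],[-s,c,0],[0,0,1]])+[v[0],v[1],0]
    t=0
    for p,g in zip(fr,gs):
        q=projm(p,X).astype(np.float32);t+=cv2.remap(g,q[None,:,0],q[None,:,1],cv2.INTER_LINEAR).mean()/g.mean()
    return -t
def fit(pts,fr,x0,w=(25,25,.15)):
    out=[]
    for f in(fr,fr[:1],fr[1:]):
        gs=[grad(p) for p in f]
        d=differential_evolution(score,[(a-b,a+b) for a,b in zip(x0,w)],args=(pts,f,gs),seed=1,popsize=25,tol=1e-6)
        out.append(np.r_[d.x[:2].round(1),d.x[2].round(3),round(d.fun,2)])
    return out
E
python3 - <<'E'
from fit import *
import pickle
fr=pickle.load(open("f0.pkl","rb"));t,s=fr
P=lambda u,v,z:ray(t,(u,v),z)[:2]
M={"rack":(np.vstack([rect(226,104,10),seg((-113,-24,52),(113,-24,52),80),seg((-113,24,52),(113,24,52),80)]),P(193,216,10),-.13),
"tester":(np.vstack([rect(90,240,16)]),P(295,231,16),.1),
"tray":(np.vstack([rect(176,184,16),seg((-84,0,16),(84,0,16))]),P(428,185,16),.12),
"mat":(rect(130,220,4),P(309,161,4),0.)}
for k,(pts,c,y) in M.items(): print(k,c.round(),*fit(pts,fr,[*c,y]))
for k,px,z in [("gear12 tipL",(165+65/6.317,168+432/6.317),44),("tipR",(165+225/6.317,168+432/6.317),44),("master",(281,231.),38),("mastside",None,0),("t12",(383+262/4.444,143+95/4.444),44),("t10",(383+123/4.444,143+130/4.444),44),("post",(313,227),42)]:
    if px: print(k,P(*px,z).round(1))
print("master side",ray(s,(340/1.25,240/1.25),38).round(1),"t12 hubtop side",ray(s,(310+295/3.636,240+152/3.64),44).round(1))
E
```

```text
rack [479. 341.] [ 4.801e+02  3.330e+02 -1.280e-01 -5.850e+00] [ 4.804e+02  3.328e+02 -1.270e-01 -3.520e+00] [ 4.789e+02  3.655e+02 -2.800e-01 -2.850e+00]
tester [429.  46.] [ 4.367e+02  2.480e+01  1.390e-01 -6.150e+00] [ 4.238e+02  3.830e+01  1.390e-01 -2.460e+00] [ 4.358e+02  2.430e+01  1.260e-01 -4.190e+00]
tray [ 553. -338.] [ 5.548e+02 -3.414e+02  1.660e-01 -7.450e+00] [ 5.541e+02 -3.343e+02  1.640e-01 -2.650e+00] [ 5.485e+02 -3.424e+02  1.660e-01 -5.420e+00]
mat [635.   3.] [ 6.334e+02  3.100e+00 -5.200e-02 -4.810e+00] [ 6.345e+02  2.700e+00 -4.900e-02 -3.010e+00] [ 6.305e+02 -4.500e+00 -6.000e-02 -2.100e+00]
gear12 tipL [418.3 380.4]
tipR [416.7 309.2]
master [427.4  84.4]
t12 [ 606.1 -375.1]
t10 [ 585.4 -285.6]
post [436.3  -5.7]
master side [426.   74.9  38. ] t12 hubtop side [ 605.2 -377.    44. ]
```

```bash
cat >> fit.py <<'E'
def gearline(n,z):
    m=5;ro,rr=m*(n+2)/2,m*(n-2.5)/2;p=2*np.pi/n;a=[]
    for k in range(n):  # gap centred on x axis
        c=k*p+p/2
        pr=[(c-p*.5,rr),(c-p*.32,rr),(c-p*.15,ro),(c+p*.15,ro),(c+p*.32,rr),(c+p*.5,rr)]
        for (t0,r0),(t1,r1) in zip(pr,pr[1:]):
            a.append(seg((r0*np.cos(t0),r0*np.sin(t0),z),(r1*np.cos(t1),r1*np.sin(t1),z),5))
    return np.vstack(a)
E
cat > fit2.py <<'E'
from fit import *
import pickle
fr=pickle.load(open("f0.pkl","rb"));t,s=fr
a=np.pi/16
print("master",*fit(gearline(16,38),fr,[427,80,0],(15,20,a)))
print("t12",*fit(np.vstack([gearline(12,20),circ(13,44),circ(9,44)]),fr,[606,-376,0],(15,15,np.pi/12)))
print("t10",*fit(np.vstack([gearline(10,20),circ(13,44),circ(9,44)]),fr,[585,-286,0],(15,15,np.pi/10)))
# gear in rack: axis along x, z=44
u=circ(35,0);u=u[u[:,1]>0]
f=lambda x,rad,up:np.c_[0*u[:,0]+x,u[:,0]*rad/35,44+u[:,1]*rad/35]
h=np.vstack([seg((16,-13,44),(40,-13,44)),seg((16,13,44),(40,13,44))])
print("g12",*fit(np.vstack([f(0,35,1),f(16,35,1),f(40,13,1),h]),fr,[414,343,-.128],(12,12,.06)))
for k,z in(("test_seat",30),("master_axis",38)):
  for n,p in(("t",t),("s",s)): pass
c=[]
for n,p in(("top",t),("side",s)):
    q=projm(p,np.array([[427,80,38],[437,10,42.]]));print(n,q.round(1).tolist())
def crop(p,b,w,h):
    return cv2.resize(p["image"][b[1]:b[3],b[0]:b[2],::-1],(w,h),interpolation=cv2.INTER_CUBIC)
cv2.imwrite("pics/c3.png",np.hstack([crop(t,(265,205,345,255),400,250),crop(s,(250,165,320,235),400,400)[:250+150][:400] [75:325]]))
E
python3 fit2.py
```

```text
master [ 4.276e+02  8.300e+01  1.540e-01 -1.134e+01] [ 4.277e+02  8.350e+01  1.530e-01 -5.570e+00] [ 4.266e+02  8.090e+01  1.610e-01 -5.850e+00]
t12 [ 6.023e+02 -3.677e+02  2.290e-01 -7.970e+00] [ 6.006e+02 -3.694e+02  1.730e-01 -2.620e+00] [ 6.003e+02 -3.660e+02 -1.530e-01 -5.490e+00]
t10 [ 5.836e+02 -2.780e+02 -3.100e-02 -8.020e+00] [ 5.798e+02 -2.822e+02 -2.850e-01 -2.810e+00] [ 5.929e+02 -2.850e+02 -5.100e-02 -5.420e+00]
g12 [ 4.082e+02  3.542e+02 -7.600e-02 -8.590e+00] [ 4.064e+02  3.429e+02 -1.370e-01 -4.240e+00] [ 4.075e+02  3.550e+02 -6.800e-02 -4.560e+00]
top [[282.6, 231.1], [307.4, 226.9]]
side [[271.8, 190.9], [281.7, 203.1]]
```

View pics/c3.png

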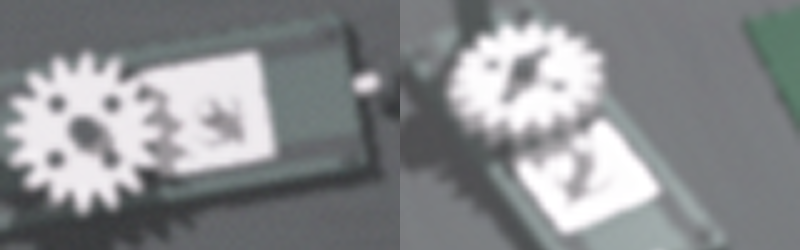

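The crop shows the master centred at raw px (282,231) and the bare post at about (310,228). The master fit of (427.5, 82.7) agrees in both views, which puts the post near (437, 13). Gear_12 stands with its mid-plane at about (413.5, 341.7, 44).

```bash
cat >> h.py <<'E'
def tool(a,y):
    "rotation with z=a, y as near y as possible"
    a=np.array(a,float);a/=np.linalg.norm(a);y=np.array(y,float);y-=a*(a@y);y/=np.linalg.norm(y)
    return np.c_[np.cross(y,a),y,a]
def tiltdir(az,tilt):
    "tool z: tilted 'tilt' deg from down toward azimuth az (rad)"
    t=np.radians(tilt);return np.array([np.sin(t)*np.cos(az),np.sin(t)*np.sin(az),-np.cos(t)])
def plan(pos,Rt=None):
    st=r.read_state();R0=R.from_rotvec(st["orientation"]).as_matrix()
    if Rt is None: Rt=R0
    d=R0.T@(np.array(pos)-st["tool_pos"]);w=R.from_matrix(R0.T@Rt).as_rotvec()
    n=max(np.linalg.norm(d)/41.7,np.degrees(np.linalg.norm(w))/7.16)
    print("t",round(st["time"],2),"pos",st["tool_pos"].round(1),"travel",d.round(1).tolist(),"twist",w.round(3).tolist(),"rows",round(n,1),"F",st["force"].round(1),"gap",round(st["finger_gap"],1))
E
python3 - <<'E'
from h import *
R0=R.from_rotvec(r.read_state()["orientation"]).as_matrix();print(R0.round(2))
g=-.13;yd=np.array([-np.sin(g),np.cos(g),0])
a=tiltdir(g+np.pi,25)
for sg in(1,-1):
    Rt=tool(a,sg*yd);tcp=np.array([413.5,341.7,44])+16*a;print(tcp.round(1));plan(tcp-120*a,Rt)
E
```

```text
[[-0.9   0.43  0.  ]
 [ 0.43  0.9   0.  ]
 [-0.    0.   -1.  ]]
[406.8 342.6  29.5]
t 2.1 pos [280.3 586.5 231.3] travel [-267.5, -149.8, 93.1] twist [0.069, 0.433, -0.311] rows 7.7 F [ 1.4 -1.   0.8] gap 85.1
[406.8 342.6  29.5]
t 2.1 pos [280.3 586.5 231.3] travel [-267.5, -149.8, 93.1] twist [0.613, -0.098, 2.765] rows 22.7 F [ 1.4 -1.   0.8] gap 85.1
```

step_arm(
  hand=[0,0,0,0,0,0,0,0,0,0,0],
  travel=[
    [-267.5,-149.8,93.1],
    [-267.5,-149.8,93.1],
    [-267.5,-149.8,93.1],
    [-267.5,-149.8,93.1],
    [-267.5,-149.8,93.1],
    [-267.5,-149.8,93.1],
    [-267.5,-149.8,93.1],
    [-267.5,-149.8,93.1],
    [-267.5,-149.8,93.1],
    [-267.5,-149.8,93.1],
    [-267.5,-149.8,93.1],
  ],
  twist=[
    [0.069,0.433,-0.311],
    [0.069,0.433,-0.311],
    [0.069,0.433,-0.311],
    [0.069,0.433,-0.311],
    [0.069,0.433,-0.311],
    [0.069,0.433,-0.311],
    [0.069,0.433,-0.311],
    [0.069,0.433,-0.311],
    [0.069,0.433,-0.311],
    [0.069,0.433,-0.311],
    [0.069,0.433,-0.311],
  ],
)

```text
time: 3.02
tool_pos: [457.1, 336.3, 138.5]
orientation: [-0.176, -2.7, -0.04]
force: [0.5, -0.7, 1.0]
finger_gap: 85.4
grasp_force: 0.0
```

```bash
cat > g.py <<'E'
from h import *
g=-.13;yd=np.array([-np.sin(g),np.cos(g),0])
a=tiltdir(g+np.pi,25);Rt=tool(a,yd);tcp=np.array([413.5,341.7,44])+16*a
E
python3 - <<'E'
from g import *
plan(tcp-50*a,Rt);plan(tcp,Rt);print(r.read_state()["qpos"].round(2))
t=r.grab_frame("top");s=r.grab_frame("side")
def crop(p,b,w,h):
    return cv2.resize(p["image"][b[1]:b[3],b[0]:b[2],::-1],(w,h),interpolation=cv2.INTER_CUBIC)
cv2.imwrite("pics/c4.png",np.hstack([crop(t,(150,158,240,278),400,533),crop(s,(215,90,305,180),400,533)]))
E
```

```text
t 3.02 pos [457.1 336.3 138.5] travel [-0.2, -0.3, 70.2] twist [0.001, -0.0, 0.0] rows 1.7 F [ 0.5 -0.7  1. ] gap 85.4
t 3.02 pos [457.1 336.3 138.5] travel [-0.2, -0.4, 120.2] twist [0.001, -0.0, 0.0] rows 2.9 F [ 0.5 -0.7  1. ] gap 85.4
[ 0.43  0.23  1.73  0.23  1.55 -1.06]
```

View pics/c4.png

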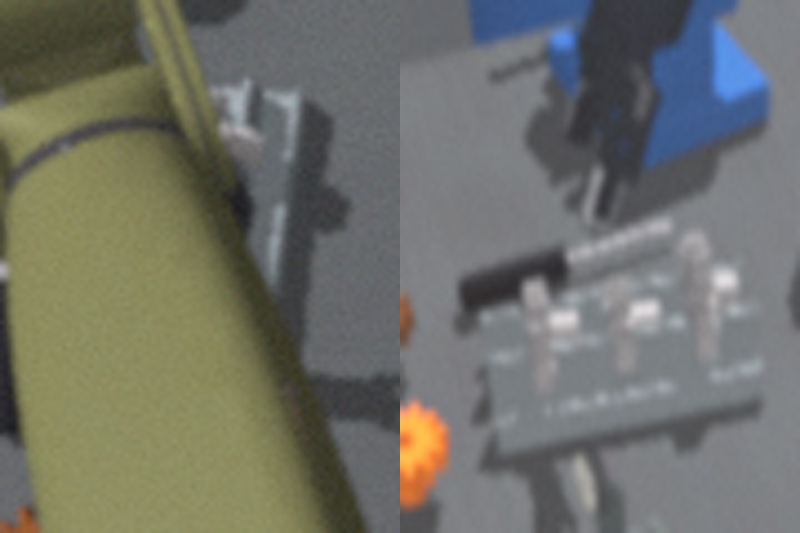

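The gripper stands tilted above and behind gear_12 in the side crop, and nothing is touching. I descend in two stages.

step_arm(
  hand=[0,0,0],
  travel=[
    [0,0,35],
    [0,0,70],
    [0,0,70],
  ],
  twist=[
    [0,0,0],
    [0,0,0],
    [0,0,0],
  ],
)

```text
time: 3.37
tool_pos: [421.4, 338.9, 69.5]
orientation: [-0.172, -2.691, -0.03]
force: [-2.8, -1.0, -1.8]
finger_gap: 85.0
grasp_force: 0.0
```

step_arm(
  hand=[0,0,0,0,0,0],
  travel=[
    [0,0,10],
    [0,0,20],
    [0,0,30],
    [0,0,40],
    [0,-0.3,50],
    [0,-0.3,50],
  ],
  twist=[
    [0,0,0],
    [0,0,0],
    [0,0,0],
    [0,0,0],
    [0,0,0],
    [0,0,0],
  ],
)

```text
time: 3.87
tool_pos: [405.0, 341.6, 27.6]
orientation: [-0.175, -2.697, -0.036]
force: [-0.1, -1.0, 0.1]
finger_gap: 85.4
grasp_force: 0.0
```

step_arm(
  hand=[0.08,0.11,0.14,0.17,0.2,0.22],
  travel=[
    [0,0,0],
    [0,0,0],
    [0,0,0],
    [0,0,0],
    [0,0,0],
    [0,0,0],
  ],
  twist=[
    [0,0,0],
    [0,0,0],
    [0,0,0],
    [0,0,0],
    [0,0,0],
    [0,0,0],
  ],
  newtons=20,
)

```text
time: 4.37
tool_pos: [407.5, 342.6, 30.5]
orientation: [-0.175, -2.701, -0.04]
force: [0.8, -0.4, 3.8]
finger_gap: 67.1
grasp_force: 18.2
```

step_arm(
  hand=[0.35,0.35,0.35],
  travel=[
    [0,0,0],
    [0,0,0],
    [0,0,0],
  ],
  twist=[
    [0,0,0],
    [0,0,0],
    [0,0,0],
  ],
  newtons=80,
)

```text
time: 4.62
tool_pos: [407.8, 342.6, 31.2]
orientation: [-0.175, -2.702, -0.04]
force: [-0.0, -0.7, 7.4]
finger_gap: 64.7
grasp_force: 86.0
```

```bash
python3 - <<'E'
from g import *
st=r.read_state();p=st["tool_pos"]
plan(p+[0,0,15]);plan(p+[0,0,130])
E
```

```text
t 4.62 pos [407.8 342.6  31.2] travel [6.3, 0.0, -13.6] twist [0.0, 0.0, 0.0] rows 0.4 F [-0.  -0.7  7.4] gap 64.7
t 4.62 pos [407.8 342.6  31.2] travel [54.8, 0.2, -117.9] twist [0.0, 0.0, 0.0] rows 3.1 F [-0.  -0.7  7.4] gap 64.7
```

step_arm(
  hand=[0.35,0.35,0.35,0.35],
  travel=[
    [2.1,0,-4.5],
    [4.2,0,-9],
    [6.3,0,-13.6],
    [6.3,0,-13.6],
  ],
  twist=[
    [0,0,0],
    [0,0,0],
    [0,0,0],
    [0,0,0],
  ],
)

```text
time: 4.95
tool_pos: [406.8, 342.2, 44.9]
orientation: [-0.175, -2.701, -0.039]
force: [0.4, 0.2, -3.8]
finger_gap: 64.4
grasp_force: 88.6
```

step_arm(
  hand=[0.35,0.35,0.35,0.35,0.35,0.35,0.35],
  travel=[
    [8,0,-17],
    [16,0,-34],
    [24,0,-51],
    [35,0,-76],
    [46,0,-100],
    [54.8,0,-118],
    [54.8,0,-118],
  ],
  twist=[
    [0,0,0],
    [0,0,0],
    [0,0,0],
    [0,0,0],
    [0,0,0],
    [0,0,0],
    [0,0,0],
  ],
)

```text
time: 5.53
tool_pos: [409.1, 343.4, 179.2]
orientation: [-0.174, -2.707, -0.045]
force: [0.4, 0.3, -2.8]
finger_gap: 64.5
grasp_force: 89.7
```

```bash
cat > lay.py <<'E'
from h import *
# lay spot on mat; mat centre (633.5,3,0) ; az of tool heading
spot=np.array([620.,-45.,0]);az=np.arctan2(spot[1],spot[0])+0.0
def lay(tilt,zc,spot=spot,az=az,back=16,h=0):
    a=tiltdir(az,tilt);yd=np.array([-np.sin(az),np.cos(az),0])
    return np.array([spot[0],spot[1],zc+h])+back*a, a, yd
E
python3 - <<'E'
from lay import *
print(r.read_state()["grasp_force"])
for sg in(1,-1):
    p,a,yd=lay(53,19.3,h=120);plan(p,tool(a,sg*yd))
s=r.grab_frame("side")
q=proj(s,r.read_state()["tool_pos"]);print(q)
q=q.astype(int);save(s,"c5.png",(q[0]-50,q[1]-40,q[0]+50,q[1]+35),7)
E
```

```text
89.71778944367543
t 5.53 pos [409.1 343.4 179.2] travel [-267.3, -357.4, -70.0] twist [-0.01, -1.354, -0.061] rows 10.9 F [ 0.4  0.3 -2.8] gap 64.5
t 5.53 pos [409.1 343.4 179.2] travel [-267.3, -357.4, -70.0] twist [-1.934, 0.014, 2.404] rows 24.7 F [ 0.4  0.3 -2.8] gap 64.5
[240.29896932 115.53982619]
```

View pics/c5.png

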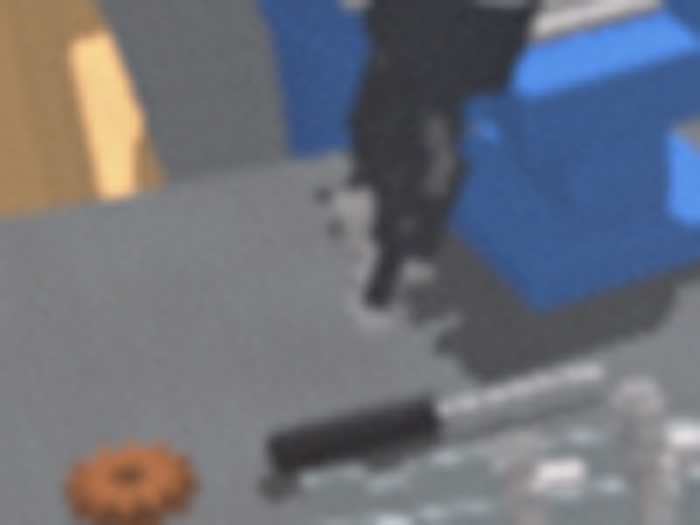

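Gear_12 is clamped between the fingers, near (370,240) in the crop, and clear of the rack. I carry it to above the mat while pitching it towards flat.

step_arm(
  hand=[0.35,0.35,0.35,0.35,0.35,0.35,0.35,0.35,0.35,0.35,0.35,0.35],
  travel=[
    [-20,-27,-10],
    [-45,-60,-20],
    [-70,-93,-30],
    [-95,-127,-40],
    [-120,-160,-50],
    [-145,-194,-55],
    [-170,-227,-60],
    [-195,-261,-65],
    [-218,-292,-70],
    [-240,-322,-70],
    [-258,-345,-70],
    [-267.3,-357.4,-70],
  ],
  twist=[
    [0,-0.1,0],
    [0,-0.2,-0.01],
    [0,-0.31,-0.015],
    [0,-0.42,-0.02],
    [0,-0.54,-0.025],
    [0,-0.65,-0.03],
    [0,-0.76,-0.035],
    [0,-0.88,-0.04],
    [0,-1.0,-0.045],
    [-0.01,-1.12,-0.05],
    [-0.01,-1.24,-0.055],
    [-0.01,-1.354,-0.061],
  ],
)

```text
time: 6.58
tool_pos: [612.4, -40.9, 136.5]
orientation: [0.077, 2.375, -0.0]
force: [-0.8, 1.0, -5.4]
finger_gap: 64.4
grasp_force: 90.3
```

```bash
python3 - <<'E'
from lay import *
st=r.read_state();print(st["qpos"].round(2),st["tool_pos"],R.from_rotvec(st["orientation"]).as_matrix().round(2)[:,2])
p,a,yd=lay(53,19.3,h=25);plan(p,tool(a,yd))
s=r.grab_frame("side")
q=proj(s,st["tool_pos"]);print(q)
q=q.astype(int);save(s,"c6.png",(q[0]-50,q[1]-40,q[0]+50,q[1]+35),7)
E
```

```text
[-0.21 -0.22  2.29  0.37  0.34 -2.02] [612.38857134 -40.86829112 136.45006368] [ 0.69 -0.02 -0.72]
t 6.58 pos [612.4 -40.9 136.5] travel [55.5, -6.2, 87.6] twist [0.027, -0.161, -0.006] rows 2.5 F [-0.8  1.  -5.4] gap 64.4
[340.22454051 176.59758838]
```

View pics/c6.png

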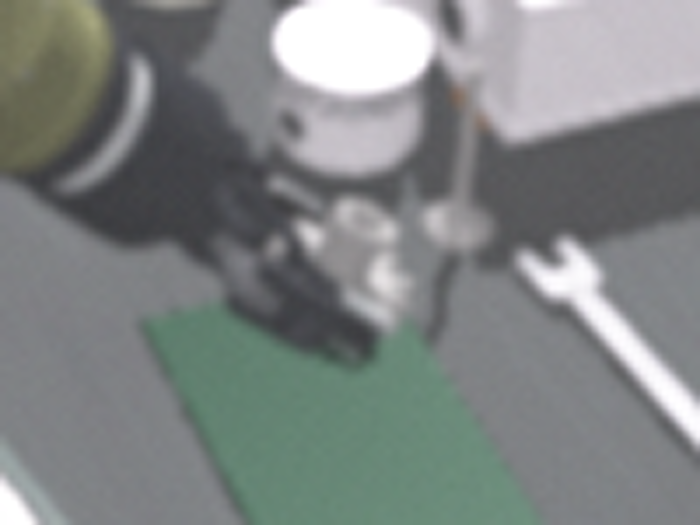

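The gear is held hub up, visible near (360,250) in the crop, but joint 5 is at its 0.32 limit and the tilt stops at 46°. I check the wrist kinematics and choose a better heading.

```bash
cat > kin.py <<'E'
from lay import *
def W(q): return (R.from_euler("ZYZYZ",[q[0],q[1]+q[2],q[3],q[4],q[5]])).as_matrix()
E
python3 - <<'E'
from kin import *
st=r.read_state();q=st["qpos"]
C=W(q).T@R.from_rotvec(st["orientation"]).as_matrix();print(C.round(2))
q0=[1.042,.124,1.65,0,1.367,-.083];print((W(q0)@C).round(2))
for az in(-60,-30,0,30,45,60,90,120):
  for sg in(1,-1):
    a_=np.radians(az);a=tiltdir(a_,53);Rt=tool(a,sg*np.array([-np.sin(a_),np.cos(a_),0]))
    pre=R.from_euler("ZY",[q[0],q[1]+q[2]]).as_matrix()
    e=R.from_matrix(pre.T@Rt@C.T).as_euler("ZYZ");print(az,sg,e.round(2),"alt",np.round([e[0]+np.pi,-e[1],e[2]-np.pi],2))
E
```

```text
Traceback (most recent call last):
  File "kin.py", line 2, in W
    def W(q): return (R.from_euler("ZYZYZ",[q[0],q[1]+q[2],q[3],q[4],q[5]])).as_matrix()
                      ~~~~~~~~~~~~^^^^^^^^^^^^^^^^^^^^^^^^^^^^^^^^^^^^^^^^^
  File "scipy/spatial/transform/_rotation.pyx", line 1413, in scipy.spatial.transform._rotation.Rotation.from_euler
ValueError: Expected axis specification to be a non-empty string of upto 3 characters, got ZYZYZ
```

```bash
cat > kin.py <<'E'
from lay import *
def W(q): return (R.from_euler("ZYZ",[q[0],q[1]+q[2],q[3]])*R.from_euler("YZ",[q[4],q[5]])).as_matrix()
E
python3 - <<'E'
from kin import *
st=r.read_state();q=st["qpos"]
C=W(q).T@R.from_rotvec(st["orientation"]).as_matrix();print(C.round(2))
q0=[1.042,.124,1.65,0,1.367,-.083];print((W(q0)@C).round(2))
for az in(-60,-30,0,30,45,60,90,120):
  for sg in(1,):
    a_=np.radians(az);a=tiltdir(a_,53);Rt=tool(a,sg*np.array([-np.sin(a_),np.cos(a_),0]))
    pre=R.from_euler("ZY",[q[0],q[1]+q[2]]).as_matrix()
    e=R.from_matrix(pre.T@Rt@C.T).as_euler("ZYZ");print(az,sg,e.round(2),"alt",np.round([e[0]+np.pi,-e[1],e[2]-np.pi],2))
E
```

```text
[[ 0. -1. -0.]
 [ 1.  0. -0.]
 [ 0. -0.  1.]]
[[-0.9   0.43  0.  ]
 [ 0.43  0.9   0.  ]
 [-0.    0.   -1.  ]]
-60 1 [-1.14  0.71  0.04] alt [ 2.01 -0.71 -3.1 ]
-30 1 [-0.97  0.3  -0.43] alt [ 2.17 -0.3  -3.57]
0 1 [ 0.81  0.23 -2.5 ] alt [ 3.95 -0.23 -5.64]
30 1 [ 1.14  0.63 -3.12] alt [ 4.28 -0.63 -6.26]
45 1 [1.12 0.84 3.02] alt [ 4.26 -0.84 -0.12]
60 1 [1.07 1.05 2.89] alt [ 4.21 -1.05 -0.25]
90 1 [0.91 1.43 2.62] alt [ 4.05 -1.43 -0.52]
120 1 [0.65 1.76 2.3 ] alt [ 3.79 -1.76 -0.84]
```

```bash
cat > lay2.py <<'E'
from kin import *
spot=np.array([635.,-50,0])
def L(azd,tilt,h):
    az=np.radians(azd);p,a,yd=lay(tilt,19.3,spot=spot,az=az,h=h);return p,tool(a,yd)
E
python3 - <<'E'
from lay2 import *
plan(*L(-28,36,115))
R1=L(-28,36,115);R2=L(-50,53,60)
d=R1[1].T@(R2[0]-R1[0]);w=R.from_matrix(R1[1].T@R2[1]).as_rotvec();print(d.round(1),w.round(3))
E
```

```text
t 6.63 pos [613.  -42.1 137.7] travel [-11.1, -11.0, 33.1] twist [0.295, 0.132, 0.318] rows 3.6 F [-0.2 -2.  -4.2] gap 64.1
[28.4 -4.8 43.2] [ 0.27  -0.293  0.275]
```

step_arm(
  hand=[0.35,0.35,0.35,0.35,0.35,0.35,0.35],
  travel=[
    [-2,-2,6],
    [-4,-4,12],
    [-6,-6,18],
    [-8,-8,24],
    [-10,-10,30],
    [-11.1,-11,33.1],
    [-11.1,-11,33.1],
  ],
  twist=[
    [0.05,0.06,0.05],
    [0.1,0.1,0.1],
    [0.15,0.12,0.16],
    [0.2,0.13,0.22],
    [0.25,0.132,0.27],
    [0.295,0.132,0.318],
    [0.295,0.132,0.318],
  ],
)

```text
time: 7.22
tool_pos: [645.8, -51.5, 124.5]
orientation: [0.614, 2.447, -0.201]
force: [0.3, 0.3, -4.5]
finger_gap: 64.3
grasp_force: 90.3
```

```bash
python3 - <<'E'
from lay2 import *
st=r.read_state();print(st["qpos"].round(2),st["grasp_force"],R.from_rotvec(st["orientation"]).as_matrix()[:,2].round(2),L(-28,36,115)[1][:,2])
plan(*L(-50,53,60))
E
```

```text
[-0.06 -0.04  2.11 -0.5   0.55 -0.78] 90.29020705609582 [ 0.52 -0.28 -0.81] [ 0.51898357 -0.27594846 -0.80901699]
t 7.22 pos [645.8 -51.5 124.5] travel [31.0, -8.5, 45.2] twist [0.268, -0.291, 0.272] rows 3.8 F [ 0.3  0.3 -4.5] gap 64.3
```

step_arm(
  hand=[0.35,0.35,0.35,0.35,0.35,0.35,0.35,0.35,0.35],
  travel=[
    [4,-1,5.5],
    [8,-2,11],
    [12,-3,17],
    [16,-4,23],
    [20,-5,29],
    [24,-6,35],
    [28,-7.5,41],
    [31,-8.5,45.2],
    [31,-8.5,45.2],
  ],
  twist=[
    [0.033,-0.036,0.034],
    [0.067,-0.073,0.068],
    [0.1,-0.109,0.102],
    [0.134,-0.145,0.136],
    [0.167,-0.182,0.17],
    [0.2,-0.218,0.204],
    [0.235,-0.255,0.238],
    [0.268,-0.291,0.272],
    [0.268,-0.291,0.272],
  ],
)

```text
time: 7.97
tool_pos: [642.1, -58.7, 67.3]
orientation: [0.949, 2.052, -0.474]
force: [-1.2, 0.5, -5.5]
finger_gap: 64.2
grasp_force: 90.4
```

```bash
python3 - <<'E'
from lay2 import *
st=r.read_state();print(st["qpos"].round(2),st["grasp_force"],R.from_rotvec(st["orientation"]).as_matrix()[:,2].round(2),L(-50,53,60)[1][:,2])
plan(*L(-50,53,12));plan(*L(-50,53,0))
s=r.grab_frame("side")
q=proj(s,st["tool_pos"]);print(q)
q=q.astype(int);save(s,"c7.png",(q[0]-50,q[1]-40,q[0]+50,q[1]+35),7)
E
```

```text
[ 0.11  0.17  2.12 -1.33  0.75  0.41] 90.44510967680253 [ 0.52 -0.61 -0.6 ] [ 0.51335301 -0.61179029 -0.60181502]
t 7.97 pos [642.1 -58.7  67.3] travel [35.5, 0.2, 28.7] twist [0.004, -0.002, 0.005] rows 1.1 F [-1.2  0.5 -5.5] gap 64.2
t 7.97 pos [642.1 -58.7  67.3] travel [45.0, 0.2, 36.0] twist [0.004, -0.002, 0.005] rows 1.4 F [-1.2  0.5 -5.5] gap 64.2
[349.95353992 194.30271811]
```

View pics/c7.png

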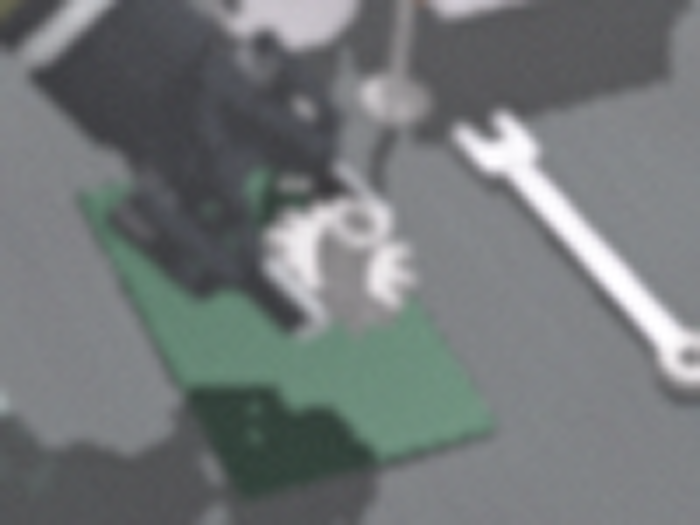

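The crop shows gear_12 nearly flat, hub up, above the right part of the mat at about (345,260), with clear space around it. Joint 4 is close to its limit, so I ease the heading to -40° while lowering.

```bash
python3 - <<'E'
from lay2 import *
plan(*L(-40,52,14))
E
```

```text
t 8.02 pos [642.9 -59.   68.8] travel [35.9, 2.0, 27.7] twist [-0.133, 0.016, -0.101] rows 1.3 F [-0.6 -0.  -5.2] gap 64.4
```

step_arm(
  hand=[0.35,0.35,0.35,0.35,0.35,0.35,0.35],
  travel=[
    [6,0.3,4.6],
    [12,0.6,9.2],
    [18,1,13.8],
    [24,1.3,18.5],
    [30,1.7,23],
    [35.9,2,27.7],
    [35.9,2,27.7],
  ],
  twist=[
    [-0.03,0,-0.02],
    [-0.06,0.005,-0.04],
    [-0.09,0.01,-0.06],
    [-0.11,0.012,-0.08],
    [-0.133,0.016,-0.101],
    [-0.133,0.016,-0.101],
    [-0.133,0.016,-0.101],
  ],
)

```text
time: 8.6
tool_pos: [649.0, -52.2, 49.4]
orientation: [0.804, 2.163, -0.379]
force: [-1.2, -0.3, -5.0]
finger_gap: 64.5
grasp_force: 90.4
```

```bash
python3 - <<'E'
from lay2 import *
st=r.read_state();print(st["qpos"].round(2),st["grasp_force"],R.from_rotvec(st["orientation"]).as_matrix()[:,2].round(2),L(-40,52,0)[1][:,2])
plan(*L(-40,52,0))
E
```

```text
[ 0.07  0.15  2.15 -1.34  0.58  0.3 ] 90.42350524803624 [ 0.57 -0.5  -0.65] [ 0.60365126 -0.50652355 -0.61566148]
t 8.6 pos [649.  -52.2  49.4] travel [30.1, -7.0, 26.4] twist [-0.017, -0.045, -0.005] rows 1.0 F [-1.2 -0.3 -5. ] gap 64.5
```

```bash
python3 - <<'E'
from kin import *
C=np.array([[0,-1,0],[1,0,0],[0,0,1.]])
for f in(2.3,2.4):
 for tilt in(40,44,48):
  for az in(-60,-45,-30):
    a_=np.radians(az);a=tiltdir(a_,tilt);Rt=tool(a,[-np.sin(a_),np.cos(a_),0])
    pre=R.from_euler("ZY",[.05,f]).as_matrix()
    e=R.from_matrix(pre.T@Rt@C.T).as_euler("ZYZ");print(f,tilt,az,e.round(2))
E
```

```text
2.3 40 -60 [-0.99  0.75  0.25]
2.3 40 -45 [-1.03  0.59  0.08]
2.3 40 -30 [-1.03  0.42 -0.13]
2.3 44 -60 [-1.09  0.77  0.32]
2.3 44 -45 [-1.16  0.6   0.18]
2.3 44 -30 [-1.2   0.42  0.03]
2.3 48 -60 [-1.18  0.8   0.38]
2.3 48 -45 [-1.28  0.61  0.28]
2.3 48 -30 [-1.37  0.42  0.19]
2.4 40 -60 [-1.09  0.7   0.38]
2.4 40 -45 [-1.17  0.54  0.25]
2.4 40 -30 [-1.24  0.38  0.11]
2.4 44 -60 [-1.18  0.73  0.45]
2.4 44 -45 [-1.3   0.56  0.36]
2.4 44 -30 [-1.42  0.39  0.28]
2.4 48 -60 [-1.27  0.76  0.52]
2.4 48 -45 [-1.42  0.59  0.45]
2.4 48 -30 [-1.59  0.42  0.43]
```

```bash
python3 - <<'E'
from lay2 import *
plan(*L(-68,50,35));A=L(-68,50,35);B=L(-68,50,8);print((A[1].T@(B[0]-A[0])).round(1))
E
```

```text
t 8.6 pos [649.  -52.2  49.4] travel [5.0, -13.0, 2.7] twist [0.356, -0.008, 0.31] rows 3.8 F [-1.2 -0.3 -5. ] gap 64.5
[20.7  0.  17.4]
```

step_arm(
  hand=[0.35,0.35,0.35,0.35,0.35,0.35,0.35,0.35],
  travel=[
    [0.7,-2,0.4],
    [1.4,-4,0.8],
    [2.1,-6,1.2],
    [3,-8,1.6],
    [4,-10,2],
    [5,-13,2.7],
    [5,-13,2.7],
    [5,-13,2.7],
  ],
  twist=[
    [0.06,0.03,0.05],
    [0.12,0.03,0.1],
    [0.18,0.02,0.15],
    [0.24,0,0.2],
    [0.3,0,0.26],
    [0.356,-0.008,0.31],
    [0.356,-0.008,0.31],
    [0.356,-0.008,0.31],
  ],
)

```text
time: 9.27
tool_pos: [640.8, -60.6, 44.6]
orientation: [1.309, 1.946, -0.611]
force: [0.3, -0.1, -4.7]
finger_gap: 64.1
grasp_force: 90.4
```

```bash
python3 - <<'E'
from lay2 import *
st=r.read_state();print(st["qpos"].round(2),st["grasp_force"],R.from_rotvec(st["orientation"]).as_matrix()[:,2].round(2),L(-68,50,0)[1][:,2])
plan(*L(-68,50,8))
E
```

```text
[ 0.14  0.31  1.97 -1.11  0.98  0.48] 90.42806302313693 [ 0.29 -0.71 -0.64] [ 0.2869653  -0.71026404 -0.64278761]
t 9.27 pos [640.8 -60.6  44.6] travel [21.0, -1.5, 18.0] twist [0.003, 0.001, 0.001] rows 0.7 F [ 0.3 -0.1 -4.7] gap 64.1
```

```bash
python3 - <<'E'
from lay2 import *
plan(*L(-68,56,6))
A=L(-68,56,6)[1];print((A.T@np.array([0,0,-1.])).round(3))
E
```

```text
t 9.27 pos [640.8 -60.6  44.6] travel [20.9, -1.5, 19.2] twist [0.003, -0.104, 0.001] rows 0.8 F [ 0.3 -0.1 -4.7] gap 64.1
[0.829 0.    0.559]
```

step_arm(
  hand=[0.35,0.35,0.35,0.35,0.35,0.35],
  travel=[
    [5,0,4.5],
    [10,-0.5,9],
    [15,-1,14],
    [18,-1.5,16.5],
    [20.9,-1.5,19.2],
    [20.9,-1.5,19.2],
  ],
  twist=[
    [0,-0.03,0],
    [0,-0.06,0],
    [0,-0.09,0],
    [0,-0.104,0],
    [0,-0.104,0],
    [0,-0.104,0],
  ],
)

```text
time: 9.77
tool_pos: [638.6, -62.9, 15.4]
orientation: [1.254, 1.863, -0.668]
force: [0.0, 0.2, -4.1]
finger_gap: 64.3
grasp_force: 90.5
```

step_arm(
  hand=[0.35,0.35,0.35],
  travel=[
    [1.7,0,1.1],
    [3.3,0,2.2],
    [3.3,0,2.2],
  ],
  twist=[
    [0,0,0],
    [0,0,0],
    [0,0,0],
  ],
)

```text
time: 10.02
tool_pos: [639.6, -62.9, 12.9]
orientation: [1.255, 1.86, -0.666]
force: [0.7, -0.3, -4.3]
finger_gap: 64.3
grasp_force: 90.5
```

step_arm(
  hand=[0.35,0.35,0.35],
  travel=[
    [1.2,0,0.8],
    [2.1,0,1.4],
    [2.1,0,1.4],
  ],
  twist=[
    [0,0,0],
    [0,0,0],
    [0,0,0],
  ],
)

```text
time: 10.27
tool_pos: [639.4, -62.9, 10.1]
orientation: [1.254, 1.86, -0.667]
force: [-0.3, 0.0, -4.1]
finger_gap: 64.3
grasp_force: 90.5
```

step_arm(
  hand=[0.35,0.35,0.35],
  travel=[
    [0.8,0,0.6],
    [1.6,0,1.1],
    [1.6,0,1.1],
  ],
  twist=[
    [0,0,0],
    [0,0,0],
    [0,0,0],
  ],
)

```text
time: 10.52
tool_pos: [639.8, -62.9, 9.2]
orientation: [1.254, 1.858, -0.668]
force: [-1.7, 0.5, 2.0]
finger_gap: 64.3
grasp_force: 91.1
```

Contact: the gear's edge is on the mat. I release it.

step_arm(
  hand=[0.2,0.1,0,0,0,0],
  travel=[
    [0,0,0],
    [0,0,0],
    [0,0,0],
    [0,0,0],
    [0,0,0],
    [0,0,0],
  ],
  twist=[
    [0,0,0],
    [0,0,0],
    [0,0,0],
    [0,0,0],
    [0,0,0],
    [0,0,0],
  ],
)

```text
time: 11.02
tool_pos: [639.4, -62.9, 8.2]
orientation: [1.254, 1.86, -0.667]
force: [-0.0, -0.2, 0.0]
finger_gap: 85.6
grasp_force: 0.0
```

step_arm(
  hand=[0,0,0,0,0,0,0,0],
  travel=[
    [0,0,-12],
    [0,0,-25],
    [0,0,-40],
    [0,0,-60],
    [0,0,-90],
    [0,0,-120],
    [0,0,-150],
    [0,0,-150],
  ],
  twist=[
    [0,0,0],
    [0,0,0],
    [0,0,0],
    [0,0,0],
    [0,0,0],
    [0,0,0],
    [0,0,0],
    [0,0,0],
  ],
)

```text
time: 11.68
tool_pos: [593.9, 57.6, 96.7]
orientation: [1.251, 1.859, -0.657]
force: [0.7, 0.8, 0.7]
finger_gap: 85.4
grasp_force: 0.0
```

```bash
cat > gl.py <<'E'
from fit import *
def gearfit(x0,z,w=(25,25,np.pi/12),k=3):
    F=[]
    for n in("top","side"):
        a=[r.grab_frame(n) for _ in range(k)];p=dict(a[0]);p["image"]=np.mean([x["image"] for x in a],0).astype(np.uint8);F.append(p)
    m=np.vstack([gearline(12,z+16),circ(13,z+40),circ(9,z+40)])
    return F,fit(m,F,x0,w)
E
python3 - <<'E'
from gl import *
F,o=gearfit([634,-50,0],4)
print(*o);print(r.read_state()["qpos"].round(2),r.read_state()["time"])
im=[]
for p in F:
    c=proj(p,[634,-50,20]).astype(int);im.append(cv2.resize(p["image"][c[1]-30:c[1]+30,c[0]-30:c[0]+30,::-1],(400,400),interpolation=cv2.INTER_CUBIC))
cv2.imwrite("pics/c8.png",np.hstack(im))
E
```

```text
[ 6.355e+02 -4.840e+01 -1.600e-01 -1.017e+01] [ 6.344e+02 -4.970e+01 -1.490e-01 -4.950e+00] [ 6.365e+02 -4.550e+01  2.600e-01 -5.480e+00]
[ 0.39  0.26  1.99 -1.08  1.22  0.58] 11.9833
```

View pics/c8.png

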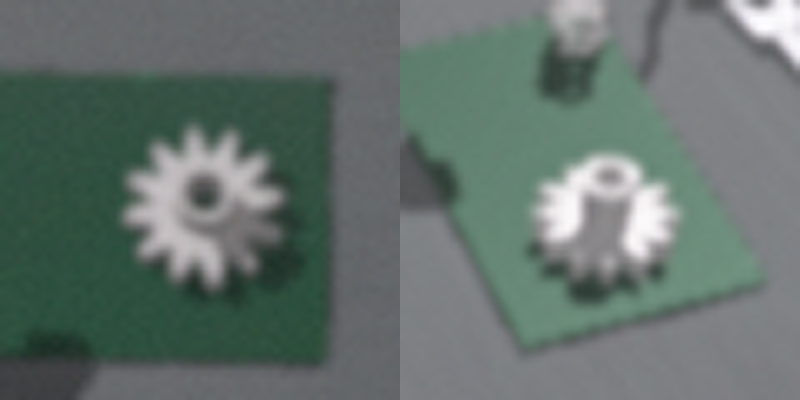

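Gear_12 lies flat, hub up, on the mat. It fits at (635.3, -48.6) in both views, at crop (205,195) and (608,180). Its phase nearly matches the master, so I can carry it without turning it. Next is a vertical grip on the hub.

```bash
cat > v.py <<'E'
from h import *
def V(az=.137): return tool([0,0,-1],[np.cos(az),np.sin(az),0])
def VV():
    a=np.radians(-68);return None
E
python3 - <<'E'
from v import *
for az in(.137,.137+np.pi): plan([635.3,-48.6,120],V(az))
E
```

```text
t 11.98 pos [591.9  51.7  91. ] travel [-85.1, 2.6, 74.4] twist [0.12, 0.973, 0.228] rows 8.1 F [-0.   0.2  0.1] gap 85.2
t 11.98 pos [591.9  51.7  91. ] travel [-85.1, 2.6, 74.4] twist [-1.371, 0.168, -2.576] rows 23.4 F [-0.   0.2  0.1] gap 85.2
```

step_arm(
  hand=[0,0,0,0,0,0,0,0,0,0,0],
  travel=[
    [-12,0,0],
    [-25,0,5],
    [-35,0,12],
    [-45,1,22],
    [-55,1,34],
    [-65,2,46],
    [-73,2,58],
    [-80,2.6,68],
    [-85.1,2.6,74.4],
    [-85.1,2.6,74.4],
    [-85.1,2.6,74.4],
  ],
  twist=[
    [0.01,0.1,0.02],
    [0.025,0.21,0.05],
    [0.04,0.32,0.075],
    [0.053,0.43,0.1],
    [0.067,0.54,0.127],
    [0.08,0.65,0.152],
    [0.094,0.76,0.178],
    [0.107,0.87,0.204],
    [0.12,0.973,0.228],
    [0.12,0.973,0.228],
    [0.12,0.973,0.228],
  ],
)

```text
time: 12.9
tool_pos: [635.7, -50.6, 119.9]
orientation: [2.069, 2.364, -0.0]
force: [-0.1, 0.6, -0.3]
finger_gap: 85.4
grasp_force: 0.0
```

```bash
python3 - <<'E'
from v import *
plan([635.3,-48.6,60],V());plan([635.3,-48.6,24.5],V());print(r.read_state()["qpos"].round(2))
E
```

```text
t 12.9 pos [635.7 -50.6 119.9] travel [2.0, -0.1, 59.9] twist [-0.0, 0.0, -0.004] rows 1.4 F [-0.1  0.6 -0.3] gap 85.4
t 12.9 pos [635.7 -50.6 119.9] travel [2.0, -0.1, 95.4] twist [-0.0, 0.0, -0.004] rows 2.3 F [-0.1  0.6 -0.3] gap 85.4
[-0.16  0.19  1.77 -0.    1.18 -0.3 ]
```

step_arm(
  hand=[0,0,0,0,0],
  travel=[
    [2,0,30],
    [2,0,60],
    [2,0,80],
    [2,0,95],
    [2,0,95],
  ],
  twist=[
    [0,0,0],
    [0,0,0],
    [0,0,0],
    [0,0,0],
    [0,0,0],
  ],
)

```text
time: 13.32
tool_pos: [632.0, -44.4, 20.8]
orientation: [-2.058, -2.365, 0.006]
force: [-0.6, 0.4, 0.6]
finger_gap: 85.5
grasp_force: 0.0
```

step_arm(
  hand=[0.2,0.35,0.5,0.6,0.7,0.8,0.8,0.8],
  travel=[
    [0,0,0],
    [0,0,0],
    [0,0,0],
    [0,0,0],
    [0,0,0],
    [0,0,0],
    [0,0,0],
    [0,0,0],
  ],
  twist=[
    [0,0,0],
    [0,0,0],
    [0,0,0],
    [0,0,0],
    [0,0,0],
    [0,0,0],
    [0,0,0],
    [0,0,0],
  ],
  newtons=30,
)

```text
time: 13.98
tool_pos: [636.4, -46.0, 27.5]
orientation: [2.063, 2.367, 0.003]
force: [-2.9, -0.1, 6.3]
finger_gap: 24.2
grasp_force: 29.4
```

step_arm(
  hand=[0.6,0.5,0.4,0.4],
  travel=[
    [0,0,0],
    [0,0,0],
    [0,0,0],
    [0,0,0],
  ],
  twist=[
    [0,0,0],
    [0,0,0],
    [0,0,0],
    [0,0,0],
  ],
)

```text
time: 14.32
tool_pos: [635.8, -45.8, 25.7]
orientation: [2.063, 2.368, 0.002]
force: [0.6, 0.3, -0.0]
finger_gap: 51.2
grasp_force: 0.0
```

```bash
python3 - <<'E'
from v import *
plan([635.3,-48.6,26],V(.137-np.pi/2))
E
```

```text
t 14.32 pos [635.8 -45.8  25.7] travel [-2.7, -0.9, -0.3] twist [0.001, -0.001, 1.571] rows 12.6 F [ 0.6  0.3 -0. ] gap 51.2
```

step_arm(
  hand=[0.4,0.4,0.4,0.4,0.4,0.4,0.4,0.4,0.4,0.4,0.4,0.4],
  travel=[
    [-1,0,0],
    [-2,0,0],
    [-2.7,0,0],
    [-2.7,0,0],
    [-2.7,0,0],
    [-2.7,0,0],
    [-2.7,0,0],
    [-2.7,0,0],
    [-2.7,0,0],
    [-2.7,0,0],
    [-2.7,0,0],
    [-2.7,0,0],
  ],
  twist=[
    [0,0,0.12],
    [0,0,0.245],
    [0,0,0.37],
    [0,0,0.495],
    [0,0,0.62],
    [0,0,0.745],
    [0,0,0.87],
    [0,0,0.99],
    [0,0,1.115],
    [0,0,1.24],
    [0,0,1.36],
    [0,0,1.48],
  ],
)

```text
time: 15.32
tool_pos: [636.1, -48.5, 25.6]
orientation: [-3.122, -0.348, -0.002]
force: [0.6, 0.3, -0.3]
finger_gap: 51.7
grasp_force: 0.0
```

step_arm(
  hand=[0.4,0.4,0.5,0.6,0.7,0.8,0.8,0.8],
  travel=[
    [0,0,0],
    [0,0,0],
    [0,0,0],
    [0,0,0],
    [0,0,0],
    [0,0,0],
    [0,0,0],
    [0,0,0],
  ],
  twist=[
    [0,0,0.09],
    [0,0,0.09],
    [0,0,0.09],
    [0,0,0.09],
    [0,0,0.09],
    [0,0,0.09],
    [0,0,0.09],
    [0,0,0.09],
  ],
  newtons=40,
)

```text
time: 15.98
tool_pos: [636.4, -48.7, 26.2]
orientation: [3.134, 0.217, 0.003]
force: [-0.8, -1.6, 1.8]
finger_gap: 24.3
grasp_force: 39.5
```

step_arm(
  hand=[0.85,0.85,0.85],
  travel=[
    [0,0,0],
    [0,0,0],
    [0,0,0],
  ],
  twist=[
    [0,0,0],
    [0,0,0],
    [0,0,0],
  ],
  newtons=60,
)

```text
time: 16.23
tool_pos: [636.6, -48.6, 26.3]
orientation: [3.134, 0.217, 0.004]
force: [0.2, -1.5, 3.6]
finger_gap: 23.7
grasp_force: 58.8
```

```bash
cat > vv.py <<'E'
from v import *
st=r.read_state();R0=R.from_rotvec(st["orientation"]).as_matrix();y=R0[:,1];print("y az",np.arctan2(y[1],y[0]).round(3),"z",R0[:,2].round(3),"tq",st["ft_torque"].round(2),"q",st["qpos"].round(2),st["grasp_force"])
E
python3 - <<'E'
from vv import *
plan(st["tool_pos"]+[0,0,90]);plan([437.2,13.4,115],V(.137-np.pi/2))
E
```

```text
y az -1.433 z [ 0.002  0.    -1.   ] tq [-0.27  0.   -0.01] q [-0.16  0.3   1.82  0.    1.02  1.27] 58.8184118270874
t 16.23 pos [636.6 -48.6  26.3] travel [0.2, 0.0, -90.0] twist [0.0, 0.0, 0.0] rows 2.2 F [ 0.2 -1.5  3.6] gap 23.7
t 16.23 pos [636.6 -48.6  26.3] travel [-188.7, -88.9, -89.2] twist [0.0, -0.002, 0.001] rows 5.4 F [ 0.2 -1.5  3.6] gap 23.7
```

step_arm(
  hand=[0.85,0.85,0.85,0.85,0.85,0.85,0.85,0.85,0.85,0.85,0.85,0.85],
  travel=[
    [0,0,-15],
    [0,0,-35],
    [0,0,-60],
    [-15,-7,-80],
    [-40,-19,-89],
    [-70,-33,-89],
    [-105,-50,-89],
    [-140,-66,-89],
    [-165,-78,-89],
    [-180,-85,-89],
    [-188.7,-88.9,-89],
    [-188.7,-88.9,-89],
  ],
  twist=[
    [0,0,0],
    [0,0,0],
    [0,0,0],
    [0,0,0],
    [0,0,0],
    [0,0,0],
    [0,0,0],
    [0,0,0],
    [0,0,0],
    [0,0,0],
    [0,0,0],
    [0,0,0],
  ],
)

```text
time: 17.23
tool_pos: [434.6, 14.4, 113.7]
orientation: [-3.133, -0.218, 0.001]
force: [0.2, -1.2, -4.9]
finger_gap: 23.7
grasp_force: 59.4
```

```bash
python3 - <<'E'
from vv import *
plan([437.2,13.4,75],V(.137-np.pi/2))
s=r.grab_frame("side");t=r.grab_frame("top")
im=[]
for p in (s,t):
    c=proj(p,[437,30,50]).astype(int);im.append(cv2.resize(p["image"][c[1]-35:c[1]+35,c[0]-35:c[0]+35,::-1],(400,400),interpolation=cv2.INTER_CUBIC))
cv2.imwrite("pics/c9.png",np.hstack(im))
# measure gear phase/position in side view alone around held pose (plain z = tcp-22)
from gl import *
z=st["tool_pos"][2]-22
print(st["tool_pos"],fit(np.vstack([gearline(12,z),gearline(12,z+16)]),[s,s],[*st["tool_pos"][:2],-.15],(8,8,.26))[0])
print("master",fit(gearline(16,38),[s,s],[427.5,82.7,.15],(5,5,.2))[0])
E
```

```text
y az -1.432 z [-0.001  0.001 -1.   ] tq [-0.01 -0.08  0.  ] q [-0.09 -0.27  2.23  0.    1.19  1.34] 59.3708735704422
t 17.23 pos [434.6  14.4 113.7] travel [2.4, 1.3, 38.7] twist [-0.001, 0.0, 0.002] rows 0.9 F [ 0.2 -1.2 -4.9] gap 23.7
[434.6391293   14.3549697  113.71205985] [ 4.288e+02  1.730e+01 -1.110e-01 -9.800e+00]
master [ 4.225e+02  8.070e+01  2.080e-01 -1.063e+01]
```

Position check from numbers: the TCP is 22 mm above the gear's plain face, so the post top is met at TCP z = 64, the master's teeth at 60, and the gear is fully down at 44. I go down slowly.

step_arm(
  hand=[0.85,0.85,0.85,0.85,0.85,0.85],
  travel=[
    [2.5,1,12],
    [2.5,1,24],
    [2.5,1,34],
    [2.5,1,42],
    [2.5,1,42],
    [2.5,1,42],
  ],
  twist=[
    [0,0,0],
    [0,0,0],
    [0,0,0],
    [0,0,0],
    [0,0,0],
    [0,0,0],
  ],
)

```text
time: 17.83
tool_pos: [439.5, 12.9, 72.0]
orientation: [-3.134, -0.216, 0.0]
force: [0.1, 0.5, -3.6]
finger_gap: 24.0
grasp_force: 59.4
```

```bash
python3 - <<'E'
from vv import *
plan([437.6,13.8,62],V(.137-np.pi/2))
E
```

```text
y az -1.433 z [-0.     0.001 -1.   ] tq [ 0.01 -0.03 -0.05] q [-0.09 -0.2   2.25  0.    1.09  1.34] 59.39824998378754
t 17.83 pos [439.5  12.9  72. ] travel [-1.7, -1.2, 10.0] twist [-0.001, 0.0, 0.001] rows 0.2 F [ 0.1  0.5 -3.6] gap 24.0
```

step_arm(
  hand=[0.85,0.85,0.85,0.85],
  travel=[
    [-1,-0.6,3],
    [-1.7,-1.2,6.5],
    [-1.7,-1.2,10],
    [-1.7,-1.2,10],
  ],
  twist=[
    [0,0,0],
    [0,0,0],
    [0,0,0],
    [0,0,0],
  ],
)

```text
time: 18.17
tool_pos: [437.3, 14.0, 62.0]
orientation: [-3.134, -0.217, -0.001]
force: [-0.4, 0.1, -5.1]
finger_gap: 23.6
grasp_force: 59.4
```

step_arm(
  hand=[0.85,0.85,0.85],
  travel=[
    [0,0,1.5],
    [0,0,3],
    [0,0,3],
  ],
  twist=[
    [0,0,0],
    [0,0,0],
    [0,0,0],
  ],
)

```text
time: 18.42
tool_pos: [437.7, 13.9, 59.4]
orientation: [-3.134, -0.217, -0.002]
force: [0.1, 0.2, -4.6]
finger_gap: 23.6
grasp_force: 59.4
```

Over the post tip with no contact. Now feeling past the 60 mm level.

step_arm(
  hand=[0.85,0.85,0.85],
  travel=[
    [0,0,1.5],
    [0,0,3],
    [0,0,3],
  ],
  twist=[
    [0,0,0],
    [0,0,0],
    [0,0,0],
  ],
)

```text
time: 18.67
tool_pos: [437.6, 13.9, 56.3]
orientation: [-3.134, -0.217, -0.002]
force: [0.4, 0.7, -4.1]
finger_gap: 23.5
grasp_force: 59.4
```

step_arm(
  hand=[0.85,0.85,0.85],
  travel=[
    [0,0,1],
    [0,0,2],
    [0,0,2],
  ],
  twist=[
    [0,0,0],
    [0,0,0],
    [0,0,0],
  ],
)

```text
time: 18.92
tool_pos: [437.7, 13.9, 54.4]
orientation: [-3.134, -0.217, -0.002]
force: [0.4, 1.4, -5.1]
finger_gap: 23.5
grasp_force: 59.4
```

```bash
python3 - <<'E'
from vv import *
plan([437.6,13.8,54],V(.137-np.pi/2))
E
```

```text
y az -1.433 z [ 0.001  0.    -1.   ] tq [-0.05 -0.02 -0.03] q [-0.09 -0.17  2.26  0.    1.05  1.34] 59.39716458320618
t 18.92 pos [437.7  13.9  54.4] travel [-0.1, 0.1, 0.4] twist [-0.0, -0.001, 0.001] rows 0.0 F [ 0.4  1.4 -5.1] gap 23.5
```

It is already 5 mm below the tooth tops with no resistance, so the teeth are in mesh. I continue down.

step_arm(
  hand=[0.85,0.85,0.85,0.85,0.85],
  travel=[
    [0,0,2],
    [0,0,4],
    [0,0,6],
    [0,0,8],
    [0,0,8],
  ],
  twist=[
    [0,0,0],
    [0,0,0],
    [0,0,0],
    [0,0,0],
    [0,0,0],
  ],
)

```text
time: 19.33
tool_pos: [437.3, 13.9, 46.0]
orientation: [-3.134, -0.217, -0.001]
force: [-0.2, 0.5, -5.1]
finger_gap: 23.8
grasp_force: 59.4
```

step_arm(
  hand=[0.85,0.85,0.85],
  travel=[
    [0,0,1],
    [0,0,2],
    [0,0,2],
  ],
  twist=[
    [0,0,0],
    [0,0,0],
    [0,0,0],
  ],
)

```text
time: 19.58
tool_pos: [437.7, 13.9, 44.4]
orientation: [-3.134, -0.217, -0.002]
force: [-0.2, 0.5, -4.5]
finger_gap: 24.0
grasp_force: 59.4
```

step_arm(
  hand=[0.85,0.85,0.85],
  travel=[
    [0,0,0.5],
    [0,0,1],
    [0,0,1],
  ],
  twist=[
    [0,0,0],
    [0,0,0],
    [0,0,0],
  ],
)

```text
time: 19.83
tool_pos: [438.0, 13.9, 44.2]
orientation: [-3.134, -0.217, -0.002]
force: [-3.8, -0.2, 2.3]
finger_gap: 23.9
grasp_force: 59.9
```

step_arm(
  hand=[0.85,0.85,0.85],
  travel=[
    [0,0,0.5],
    [0,0,1],
    [0,0,1],
  ],
  twist=[
    [0,0,0],
    [0,0,0],
    [0,0,0],
  ],
)

```text
time: 20.08
tool_pos: [438.2, 13.9, 44.2]
orientation: [-3.134, -0.217, -0.002]
force: [-6.9, 0.2, 9.8]
finger_gap: 23.8
grasp_force: 60.8
```

Seated: the TCP stops at 44.2 as expected. I relieve the press and turn smoothly through about 55°.

step_arm(
  hand=[0.85,0.85,0.85,0.85,0.85,0.85,0.85,0.85,0.85,0.85,0.85,0.85],
  travel=[
    [0,0,-1],
    [0,0,-1],
    [0,0,-1],
    [0,0,-1],
    [0,0,-1],
    [0,0,-1],
    [0,0,-1],
    [0,0,-1],
    [0,0,-1],
    [0,0,-1],
    [0,0,-1],
    [0,0,-1],
  ],
  twist=[
    [0,0,0],
    [0,0,-0.04],
    [0,0,-0.09],
    [0,0,-0.14],
    [0,0,-0.19],
    [0,0,-0.24],
    [0,0,-0.29],
    [0,0,-0.34],
    [0,0,-0.39],
    [0,0,-0.44],
    [0,0,-0.48],
    [0,0,-0.5],
  ],
)

```text
time: 21.08
tool_pos: [439.7, 13.6, 44.4]
orientation: [2.981, 0.986, 0.01]
force: [3.5, -0.9, -2.1]
finger_gap: 23.9
grasp_force: 59.6
```

```bash
python3 - <<'E'
from vv import *
print(st["force"].round(1))
from gl import *
F=[r.grab_frame("side")]
print("master",fit(gearline(16,38),[F[0],F[0]],[422.5,80.7,.2],(4,4,.2))[0])
E
```

```text
y az -0.932 z [ 0.007 -0.    -1.   ] tq [-0.21 -0.73 -0.19] q [-0.09 -0.16  2.26  0.    1.03  0.84] 59.55184757709503
[ 3.5 -0.9 -2.1]
master [ 4.185e+02  7.670e+01  2.420e-01 -1.117e+01]
```

step_arm(
  hand=[0.85,0.85,0.85,0.85,0.85,0.85,0.85,0.85,0.85,0.85,0.85,0.85],
  travel=[
    [0,0,0],
    [0,0,0],
    [0,0,0],
    [0,0,0],
    [0,0,0],
    [0,0,0],
    [0,0,0],
    [0,0,0],
    [0,0,0],
    [0,0,0],
    [0,0,0],
    [0,0,0],
  ],
  twist=[
    [0,0,-0.04],
    [0,0,-0.1],
    [0,0,-0.16],
    [0,0,-0.22],
    [0,0,-0.28],
    [0,0,-0.34],
    [0,0,-0.4],
    [0,0,-0.46],
    [0,0,-0.52],
    [0,0,-0.57],
    [0,0,-0.6],
    [0,0,-0.6],
  ],
)

```text
time: 22.13
tool_pos: [439.9, 13.5, 44.5]
orientation: [2.555, 1.82, 0.008]
force: [5.3, -2.8, -3.0]
finger_gap: 23.5
grasp_force: 59.5
```

```bash
python3 - <<'E'
from vv import *
print(st["force"].round(1))
from gl import *
F=[r.grab_frame("side") for _ in range(2)]
# check gear angle vs tool: gear_12 plain z=22, started gap phase -.155 at tool az -1.433
m=np.vstack([gearline(12,38),gearline(12,22)])
print(fit(m,F,[433,11,0],(10,10,.2618))[0])
E
```

```text
y az -0.333 z [ 0.007 -0.001 -1.   ] tq [-0.37 -0.91 -0.16] q [-0.09 -0.16  2.26  0.    1.03  0.24] 59.483415484428406
[ 5.3 -2.8 -3. ]
[ 4.367e+02  2.100e+01  2.360e-01 -7.810e+00]
```

```bash
python3 - <<'E'
from fit import *
import pickle
f0=pickle.load(open("f0.pkl","rb"))
for n,i in(("side",1),("top",0)):
    c=(426.6,80.9) if n=="side" else(427.7,83.5)
    for nm,p in(("before",f0[i]),("now",r.grab_frame(n))):
        for rad in(20,24):
            q=projm(p,circ(rad,38,*c,n=73)[:72]).astype(np.float32)
            v=cv2.remap(cv2.GaussianBlur(p["image"],(0,0),.6).mean(2).astype(np.float32),q[None,:,0],q[None,:,1],1)[0]
            h=np.fft.fft(v)/72;print(n,nm,rad,"h4 amp",abs(h[4]).round(1),"hole angle",np.degrees((np.pi-np.angle(h[4]))/4*-1 if 0 else -(np.angle(h[4])+np.pi)/4).round(1),"mean",v.mean().round(),v.std().round())
E
```

```text
side before 20 h4 amp 11.9 hole angle -44.1 mean 229.0 21.0
side before 24 h4 amp 9.9 hole angle -45.8 mean 237.0 16.0
side now 20 h4 amp 19.1 hole angle -68.4 mean 136.0 55.0
side now 24 h4 amp 19.9 hole angle -65.0 mean 166.0 66.0
top before 20 h4 amp 21.8 hole angle -45.9 mean 205.0 34.0
top before 24 h4 amp 20.2 hole angle -46.5 mean 210.0 32.0
top now 20 h4 amp 8.7 hole angle -2.6 mean 114.0 53.0
top now 24 h4 amp 5.6 hole angle -87.3 mean 124.0 58.0
```

step_arm(
  hand=[0.85,0.85,0.85,0.85,0.85,0.85,0.85,0.85,0.85,0.85],
  travel=[
    [0,0,-2],
    [0,0,-5],
    [0,0,-9],
    [0,0,-14],
    [0,0,-20],
    [0,0,-30],
    [0,0,-45],
    [0,0,-65],
    [0,0,-85],
    [0,0,-85],
  ],
  twist=[
    [0,0,0],
    [0,0,0],
    [0,0,0],
    [0,0,0],
    [0,0,0],
    [0,0,0],
    [0,0,0],
    [0,0,0],
    [0,0,0],
    [0,0,0],
  ],
)

```text
time: 23.17
tool_pos: [440.0, 13.8, 132.8]
orientation: [2.555, 1.82, 0.011]
force: [0.8, -0.5, -3.7]
finger_gap: 23.1
grasp_force: 59.9
```

```bash
python3 - <<'E'
from fit import *
import pickle
f0=pickle.load(open("f0.pkl","rb"))
m=np.vstack([rect(176,184,16),rect(168,176,16),rect(176,184,0),seg((-84,2,16),(84,2,16)),seg((-84,-2,16),(84,-2,16))])
o=fit(m,f0,[552,-340,.165],(10,12,.05));print(*o)
for m2 in (rect(176,184,16),np.vstack([rect(168,176,16),seg((-84,2,16),(84,2,16)),seg((-84,-2,16),(84,-2,16))])): print(*fit(m2,f0,[552,-340,.165],(10,12,.05)))
print(*fit(np.vstack([circ(13,44),circ(9,44)]),f0,[605.6,-376,0],(6,6,.01)))
for n,i,c in(("side",1,(426.6,80.9)),("top",0,(427.7,83.5))):
    p=r.grab_frame(n)
    for rad in(20,24):
        q=projm(p,circ(rad,38,*c,n=73)[:72]).astype(np.float32)
        v=cv2.remap(p["image"].mean(2).astype(np.float32),q[None,:,0],q[None,:,1],1)[0]
        h=np.fft.fft(v)/72;print(n,rad,abs(h[4]).round(1),np.degrees(-(np.angle(h[4])+np.pi)/4).round(1),v.mean().round())
from vv import *
print(st["tool_pos"],st["force"])
E
```

```text
[ 5.533e+02 -3.416e+02  1.570e-01 -7.050e+00] [ 5.527e+02 -3.387e+02  1.610e-01 -2.400e+00] [ 5.467e+02 -3.432e+02  1.470e-01 -4.800e+00]
[ 5.540e+02 -3.357e+02  1.620e-01 -7.990e+00] [ 5.542e+02 -3.348e+02  1.620e-01 -3.040e+00] [ 5.546e+02 -3.418e+02  1.650e-01 -5.140e+00]
[ 5.485e+02 -3.417e+02  1.610e-01 -8.420e+00] [ 5.485e+02 -3.430e+02  1.670e-01 -2.740e+00] [ 5.486e+02 -3.414e+02  1.600e-01 -5.770e+00]
[ 6.019e+02 -3.797e+02  7.000e-03 -8.190e+00] [ 5.998e+02 -3.700e+02 -1.000e-03 -2.900e+00] [ 6.016e+02 -3.800e+02 -5.000e-03 -5.860e+00]
side 20 13.6 -5.5 200.0
side 24 12.1 -6.9 206.0
top 20 3.6 -20.6 124.0
top 24 2.5 -23.8 128.0
y az -0.333 z [ 0.002  0.    -1.   ] tq [ 0.01  0.03 -0.02] q [-0.09 -0.28  2.21  0.    1.21  0.24] 59.82117176055908
[437.74002613  13.95730239 128.8649233 ] [-0.73698075  0.41128621 -5.93879183]
```

```bash
python3 - <<'E'
from h import *
import pickle
t,s=pickle.load(open("f0.pkl","rb"))
T=[(33,85),(308,33),(370,293),(90,348)];S=[(37,122),(222,27),(375,193),(183,312)]
A=np.array([ray(t,(383+u/4.444-.4,143+v/4.444-.4),14)[:2] for u,v in T]);print(A.round(1),A.mean(0))
B=np.array([ray(s,(310+u/3.636-.4,240+v/3.64-.4),14)[:2] for u,v in S]);print(B.round(1),B.mean(0))
for X in(A,B): print([np.linalg.norm(X[i]-X[(i+1)%4]).round() for i in range(4)])
# centre wall ends top view
for u,v in((180,65),(225,318)): print(ray(t,(383+u/4.444-.4,143+v/4.444-.4),16)[:2].round(1))
for u,v in((690-400,120),(517-400,217)): print(ray(s,(310+u/3.636-.4,240+v/3.64-.4),16)[:2].round(1))
# profile across right bay along tray y, near x_t=-40, at z=16 in both
for c,yaw in(((552,-339),.162),):
  R2=np.array([[np.cos(yaw),-np.sin(yaw)],[np.sin(yaw),np.cos(yaw)]])
  for p,n in((t,"top"),(s,"side")):
    for z in(16,):
      ys=np.arange(-100,101,2.);v=[]
      for x in np.arange(-70,-9,3.):
        q=[proj(p,[*(np.array(c)+R2@[x,y]),z]) for y in ys];q=np.array(q,np.float32)
        v.append(cv2.remap(p["image"].mean(2).astype(np.float32),q[None,:,0],q[None,:,1],1)[0])
      v=np.mean(v,0);print(n,[(int(y),int(k)) for y,k in zip(ys,v) if abs(y)>78 or abs(y)<12])
E
```

```text
[[ 624.4 -232.8]
 [ 654.7 -413.8]
 [ 482.3 -442.3]
 [ 450.8 -261.5]] [ 553.04506761 -337.61471558]
[[ 451.8 -261.8]
 [ 626.3 -234.6]
 [ 655.1 -412.5]
 [ 482.5 -441.4]] [ 553.93078289 -337.60226683]
[np.float64(184.0), np.float64(175.0), np.float64(184.0), np.float64(176.0)]
[np.float64(177.0), np.float64(180.0), np.float64(175.0), np.float64(182.0)]
[ 634.9 -328.8]
[ 468.  -348.3]
[ 629.7 -334.7]
[ 472.  -359.5]
top [(-100, 101), (-98, 98), (-96, 94), (-94, 90), (-92, 96), (-90, 112), (-88, 126), (-86, 131), (-84, 132), (-82, 137), (-80, 145), (-10, 155), (-8, 153), (-6, 148), (-4, 139), (-2, 131), (0, 129), (2, 134), (4, 137), (6, 138), (8, 143), (10, 149), (80, 154), (82, 149), (84, 137), (86, 124), (88, 120), (90, 126), (92, 132), (94, 129), (96, 118), (98, 106), (100, 101)]
side [(-100, 83), (-98, 90), (-96, 101), (-94, 119), (-92, 148), (-90, 179), (-88, 200), (-86, 207), (-84, 209), (-82, 209), (-80, 208), (-10, 136), (-8, 118), (-6, 118), (-4, 136), (-2, 165), (0, 191), (2, 206), (4, 211), (6, 212), (8, 212), (10, 212), (80, 116), (82, 111), (84, 116), (86, 131), (88, 152), (90, 167), (92, 169), (94, 157), (96, 141), (98, 129), (100, 124)]
```

The master's holes moved by about 47°, which is 0.75 of the gear's 63° turn, so the two ran together. The tray corners agree in both views: centre (553.4, -337.6), sides 176 × 184. The target in bay_right is (523.3, -388.2).

```bash
python3 - <<'E'
from vv import *
plan([523.3,-388.2,120],V(-.333))
E
```

```text
y az -0.333 z [ 0.002  0.    -1.   ] tq [ 0.01  0.03 -0.02] q [-0.09 -0.28  2.21  0.    1.21  0.24] 59.82117176055908
t 23.27 pos [437.7  14.  128.9] travel [-352.2, 212.2, 8.9] twist [0.002, -0.001, 0.0] rows 9.9 F [-0.7  0.4 -5.9] gap 23.8
```

step_arm(
  hand=[0.85,0.85,0.85,0.85,0.85,0.85,0.85,0.85,0.85,0.85,0.85,0.85],
  travel=[
    [-15,9,0],
    [-45,27,0],
    [-80,48,2],
    [-115,69,4],
    [-150,90,6],
    [-185,111,8],
    [-220,133,8.9],
    [-255,154,8.9],
    [-290,175,8.9],
    [-320,193,8.9],
    [-340,205,8.9],
    [-352.2,212.2,8.9],
  ],
  twist=[
    [0,0,0],
    [0,0,0],
    [0,0,0],
    [0,0,0],
    [0,0,0],
    [0,0,0],
    [0,0,0],
    [0,0,0],
    [0,0,0],
    [0,0,0],
    [0,0,0],
    [0,0,0],
  ],
)

```text
time: 24.27
tool_pos: [522.1, -390.4, 116.5]
orientation: [-2.558, -1.818, -0.0]
force: [-0.5, -0.2, -4.7]
finger_gap: 23.8
grasp_force: 59.8
```

step_arm(
  hand=[0.85,0.85,0.85,0.85],
  travel=[
    [0,0,10],
    [0,0,25],
    [0,0,40],
    [0,0,40],
  ],
  twist=[
    [0,0,0],
    [0,0,0],
    [0,0,0],
    [0,0,0],
  ],
)

```text
time: 24.6
tool_pos: [519.8, -384.1, 72.4]
orientation: [-2.549, -1.818, 0.002]
force: [-0.3, 1.3, -5.2]
finger_gap: 23.6
grasp_force: 59.7
```

```bash
python3 - <<'E'
from vv import *
plan([523.3,-388.2,34],V(-.333))
E
```

```text
y az -0.332 z [-0.007  0.009 -1.   ] tq [ 0.14  0.1  -0.02] q [-0.72  0.26  1.77  0.    1.12 -0.39] 59.74998950958252
t 24.6 pos [ 519.8 -384.1   72.4] travel [-2.9, 5.0, 38.3] twist [-0.01, -0.006, 0.001] rows 0.9 F [-0.3  1.3 -5.2] gap 23.6
```

step_arm(
  hand=[0.85,0.85,0.85,0.85,0.85,0.85],
  travel=[
    [0,0,10],
    [0,0,20],
    [0,0,30],
    [0,0,38],
    [0,0,42],
    [0,0,42],
  ],
  twist=[
    [0,0,0],
    [0,0,0],
    [0,0,0],
    [0,0,0],
    [0,0,0],
    [0,0,0],
  ],
)

```text
time: 25.1
tool_pos: [522.6, -387.5, 36.0]
orientation: [-2.557, -1.822, -0.001]
force: [-0.6, 0.3, -5.1]
finger_gap: 23.8
grasp_force: 59.8
```

step_arm(
  hand=[0.85,0.85],
  travel=[
    [0,0,0],
    [0,0,0],
  ],
  twist=[
    [0,0,0],
    [0,0,0],
  ],
)

```text
time: 25.27
tool_pos: [523.8, -388.7, 38.4]
orientation: [2.557, 1.822, 0.003]
force: [0.3, -0.1, -4.2]
finger_gap: 23.6
grasp_force: 59.8
```

```bash
python3 - <<'E'
from vv import *
plan([523.3,-388.2,27.5],V(-.333))
E
```

```text
y az -0.333 z [ 0.003 -0.001 -1.   ] tq [0.01 0.   0.  ] q [-0.72  0.31  1.78  0.    1.05 -0.39] 59.82123255729675
t 25.27 pos [ 523.8 -388.7   38.4] travel [0.3, -0.7, 10.9] twist [0.003, -0.0, 0.0] rows 0.3 F [ 0.3 -0.1 -4.2] gap 23.6
```

step_arm(
  hand=[0.85,0.85,0.85,0.85,0.85],
  travel=[
    [0,0,3],
    [0,0,6],
    [0,0,9],
    [0,0,10.5],
    [0,0,10.5],
  ],
  twist=[
    [0,0,0],
    [0,0,0],
    [0,0,0],
    [0,0,0],
    [0,0,0],
  ],
)

```text
time: 25.68
tool_pos: [523.1, -388.0, 26.5]
orientation: [-2.558, -1.823, -0.002]
force: [-0.1, -0.6, -4.4]
finger_gap: 23.6
grasp_force: 60.1
```

step_arm(
  hand=[0.85,0.85,0.85,0.85],
  travel=[
    [0,0,0.7],
    [0,0,1.4],
    [0,0,2],
    [0,0,2],
  ],
  twist=[
    [0,0,0],
    [0,0,0],
    [0,0,0],
    [0,0,0],
  ],
)

```text
time: 26.02
tool_pos: [523.6, -388.5, 26.3]
orientation: [2.558, 1.823, 0.002]
force: [-3.2, 2.0, 4.5]
finger_gap: 23.6
grasp_force: 60.6
```

The gear is on the tray floor (z = 26.3 as expected). I back off slightly, open partway and withdraw upward.

step_arm(
  hand=[0.8,0.7,0.6,0.5,0.4,0.4],
  travel=[
    [0,0,-1],
    [0,0,-1.5],
    [0,0,-1.5],
    [0,0,-1.5],
    [0,0,-1.5],
    [0,0,-1.5],
  ],
  twist=[
    [0,0,0],
    [0,0,0],
    [0,0,0],
    [0,0,0],
    [0,0,0],
    [0,0,0],
  ],
)

```text
time: 26.52
tool_pos: [523.8, -388.7, 27.2]
orientation: [2.557, 1.822, 0.003]
force: [0.0, -0.6, 0.8]
finger_gap: 51.4
grasp_force: 0.0
```

step_arm(
  hand=[0.4,0.4,0.4,0.4,0.4,0.4,0.4,0.4,0.4,0.4],
  travel=[
    [0,0,-8],
    [0,0,-20],
    [0,0,-35],
    [0,0,-60],
    [0,0,-90],
    [40,-20,-120],
    [80,-40,-140],
    [120,-60,-150],
    [150,-75,-150],
    [150,-75,-150],
  ],
  twist=[
    [0,0,0],
    [0,0,0],
    [0,0,0],
    [0,0,0],
    [0,0,0],
    [0,0,0],
    [0,0,0],
    [0,0,0],
    [0,0,0],
    [0,0,0],
  ],
)

```text
time: 27.35
tool_pos: [501.6, -218.7, 180.5]
orientation: [2.553, 1.824, 0.007]
force: [1.3, -0.6, -0.0]
finger_gap: 50.8
grasp_force: 0.0
```

```bash
python3 - <<'E'
from gl import *
F,o=gearfit([523.5,-388,0],4,w=(12,12,np.pi/12));print(*o)
import pickle
f0=pickle.load(open("f0.pkl","rb"))
# things changed since start (side view)
for i,n in((1,"side"),(0,"top")):
    d=np.abs(F[i]["image"].astype(int)-f0[i]["image"]).max(2)>45
    k,l,s,c=cv2.connectedComponentsWithStats(cv2.morphologyEx(d.astype(np.uint8),cv2.MORPH_OPEN,np.ones((2,2),np.uint8)))
    print(n,[(s[j,4].item(),c[j].round().tolist()) for j in range(1,k) if s[j,4]>6])
print(proj(F[1],[405,343,44]),proj(F[0],[405,343,44]),r.read_state()["time"],r.read_state()["tool_pos"],proj(F[1],[523,-388,20]))
E
```

```text
[ 5.160e+02 -3.834e+02  1.860e-01 -8.120e+00] [ 5.162e+02 -3.841e+02  1.920e-01 -3.280e+00] [ 5.128e+02 -3.802e+02 -5.000e-02 -5.100e+00]
side [(3085, [96.0, 14.0]), (86, [186.0, 5.0]), (16986, [219.0, 106.0]), (3312, [32.0, 109.0]), (8, [25.0, 54.0]), (10, [26.0, 59.0]), (3175, [33.0, 171.0]), (25, [246.0, 140.0]), (18, [253.0, 145.0]), (16, [246.0, 152.0]), (38, [175.0, 162.0]), (18, [248.0, 158.0]), (62, [344.0, 169.0]), (466, [157.0, 197.0]), (23, [132.0, 189.0]), (7, [275.0, 188.0]), (8, [76.0, 204.0]), (161, [64.0, 218.0]), (26, [103.0, 210.0]), (251, [88.0, 231.0]), (2329, [62.0, 299.0]), (19, [366.0, 297.0]), (431, [126.0, 327.0]), (281, [363.0, 312.0]), (27, [307.0, 305.0]), (76, [291.0, 325.0]), (75, [307.0, 323.0]), (292, [57.0, 348.0]), (317, [74.0, 374.0]), (66, [63.0, 398.0])]
top [(9, [400.0, 161.0]), (2035, [417.0, 188.0]), (11, [449.0, 194.0]), (58, [456.0, 203.0]), (50, [384.0, 205.0]), (17, [376.0, 209.0]), (10, [446.0, 208.0]), (11, [282.0, 224.0]), (11, [277.0, 226.0]), (9, [288.0, 226.0]), (367, [401.0, 247.0]), (59, [188.0, 231.0]), (10, [274.0, 232.0]), (11, [
[... 385 characters left out ...]
0.0]), (37, [393.0, 290.0]), (335, [19.0, 324.0]), (23, [2.0, 323.0]), (9, [30.0, 324.0]), (9, [35.0, 331.0]), (43, [23.0, 346.0]), (784, [111.0, 372.0]), (11, [68.0, 345.0]), (796, [264.0, 361.0]), (24, [3.0, 349.0]), (14, [313.0, 347.0]), (8, [1.0, 354.0]), (35, [354.0, 359.0]), (10, [366.0, 358.0]), (11, [24.0, 362.0]), (8, [82.0, 361.0]), (228, [332.0, 375.0]), (25, [95.0, 368.0]), (37, [298.0, 378.0]), (23, [102.0, 378.0]), (12, [357.0, 380.0]), (177, [278.0, 393.0]), (138, [260.0, 392.0]), (8, [347.0, 390.0]), (126, [311.0, 396.0]), (32, [212.0, 398.0])]
[243.9027609  146.65137402] [188.50154006 240.8507245 ] 27.65 [ 501.42206921 -223.23931011  176.93278932] [364.45748333 300.72620111]
```

```bash
python3 - <<'E'
from vv import *
plan([400,150,260],V(-.333))
E
```

```text
y az -0.334 z [ 0.002 -0.    -1.   ] tq [ 0.01 -0.02 -0.  ] q [-0.52 -0.06  1.93  0.    1.27 -0.18] 0.0
t 27.65 pos [ 501.4 -223.2  176.9] travel [319.5, -218.0, -83.3] twist [0.002, -0.0, -0.001] rows 9.5 F [ 0.4 -0.5 -0.2] gap 51.2
```

step_arm(
  hand=[0.4,0.4,0.4,0.4,0.4,0.4,0.4,0.4,0.4,0.4,0.4,0.4],
  travel=[
    [15,-10,-20],
    [40,-28,-50],
    [75,-52,-83],
    [110,-76,-83],
    [145,-100,-83],
    [180,-124,-83],
    [215,-148,-83],
    [250,-172,-83],
    [280,-192,-83],
    [305,-208,-83],
    [319,-218,-83],
    [319,-218,-83],
  ],
  twist=[
    [0,0,0],
    [0,0,0],
    [0,0,0],
    [0,0,0],
    [0,0,0],
    [0,0,0],
    [0,0,0],
    [0,0,0],
    [0,0,0],
    [0,0,0],
    [0,0,0],
    [0,0,0],
  ],
)

```text
time: 28.65
tool_pos: [399.0, 152.6, 259.6]
orientation: [-2.555, -1.827, -0.002]
force: [0.1, -0.7, 0.6]
finger_gap: 51.3
grasp_force: 0.0
```

```bash
python3 - <<'E'
from gl import *
F,o=gearfit([520,-386,0],4,w=(12,12,np.pi/12));print(*o)
print("t12",*fit(np.vstack([gearline(12,20),circ(13,44),circ(9,44)]),F,[603,-374,0],(10,10,np.pi/12)))
import pickle
f0=pickle.load(open("f0.pkl","rb"))
for i,n in((1,"side"),(0,"top")):
    D=cv2.GaussianBlur(F[i]["image"],(0,0),1).astype(int).mean(2)-cv2.GaussianBlur(f0[i]["image"],(0,0),1).astype(int).mean(2)
    d=np.abs(D)>25
    k,l,s,c=cv2.connectedComponentsWithStats(d.astype(np.uint8))
    print(n,[(s[j,4].item(),c[j].round().astype(int).tolist(),int(D[l==j].mean())) for j in range(1,k) if 8<s[j,4]<2500 and 150<c[j][0]<480 and c[j][1]<330])
g=r.grab_frame("side");g2=r.grab_frame("top")
for k in("spring","valve","piston"): print(k,[[(np.round(x["position"],1).tolist(),round(x["conf"],2)) for x in r.look_for(p,k)[:2]] for p in(g,g2)])
E
```

```text
[ 5.163e+02 -3.830e+02  1.800e-01 -7.770e+00] [ 5.165e+02 -3.834e+02  1.290e-01 -3.010e+00] [ 5.130e+02 -3.802e+02 -4.600e-02 -5.010e+00]
t12 [ 6.021e+02 -3.679e+02  2.340e-01 -7.730e+00] [ 6.007e+02 -3.693e+02  1.770e-01 -2.650e+00] [ 6.003e+02 -3.660e+02 -1.440e-01 -5.220e+00]
side [(841, [244, 31], -53), (77, [192, 20], 37), (15, [188, 27], -35), (35, [174, 31], -35), (262, [180, 42], 28), (51, [192, 48], -33), (245, [182, 65], 51), (1156, [245, 91], -41), (13, [236, 72], 36), (21, [265, 92], 35), (27, [259, 120], 35), (34, [245, 139], -52), (31, [251, 144], -43), (58, [246, 155], 41), (993, [156, 190], 49), (10, [269, 195], 34), (28, [358, 297], 29), (21, [365, 296], -49), (344, [362, 311], -62), (15, [372, 303], 29)]
top [(36, [442, 191], 27), (17, [448, 193], -37), (290, [254, 223], -43), (131, [453, 202], -39), (360, [219, 214], 44), (10, [440, 204], -31), (72, [191, 210], -52), (15, [204, 210], 28), (15, [198, 213], -39), (80, [203, 220], 31), (9, [186, 222], 29), (19, [281, 223], -48), (18, [276, 225], 49), (18, [287, 225], 48), (262, [202, 242], -43), (63, [187, 230], -54), (17, [273, 231], -48), (18, [289, 231], -51), (463, [233, 243], -42), (27, [177, 236], -47), (18, [276, 236], 52), (21, [287, 236], 52), (54, [186, 240], 38), (18, [282, 239], -50), (47, [195, 257], 35), (1162, [271, 328], -39), (201, [208, 272], -52), (9, [201, 281], -26), (274, [224, 287], 52), (93, [208, 291], -38), (46, [209, 306], -31)]
spring [[([390.5, 287.8], 0.71), ([340.3, 176.1], 0.44)], [([278.5, 142.0], 0.49)]]
valve [[([352.6, 167.5], 0.69)], [([263.8, 121.0], 0.69), ([233.6, 124.2], 0.28)]]
piston [[([339.9, 145.1], 0.88)], [([232.0, 123.8], 0.75), ([439.8, 165.1], 0.48)]]
```

Everything checks out. The new gear is on the floor of bay_right, tray_12 and the bystanders have not moved, and the arm is clear. I hand the job in.

```bash
python3 -c "
from plant import r
print(r.close_job())"
```

```text
the job is handed in; nothing more can be done
None
```

The 12-tooth gear went fully down on the test post in mesh, turned about 63° with the master following, and now lies flat, hub up, in bay_right beside the other 12-tooth gear; the job is handed in at about 29 s of the 56 s allowed.

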